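# Unlock the lamp controller's key guard and key in the start sequence

### The job

Start the microscope's lamp controller: swing its hasp off the staple and well clear, then raise the clear guard all the way and leave it standing open with the hasp still clear. Then press the round key, the bar-shaped key and the square key in that order, one at a time, each gently but fully down for a moment (feel for the bottom, never push hard) and let it come back up. Never press the cross-shaped key, and leave the other things on the bench where they are.

Things in the scene. Friction and masses are not known exactly. Their poses are not given: they have to be found in the camera images.
- console: white lamp controller fixed to the bench, 240 wide (y) x 205 deep x 142 mm high. Origin on the bench 75 mm behind its upright front face; x from front (robot side) to rear, y to its left, z up. From the front face's top edge (z 85 mm) the key panel rises at 0.45 rad (26 deg) from level over 130 mm to the guard's hinge line; behind it a flat top. Four keys in a row on the panel
- guard (a joint): angle of the clear guard over the keys, rad: 0 shut, 1.6 open at its stop, front edge swung up and rearward. Open it still overhangs the keys: reach them beneath it, straight along the panel's slanting normal. Stiff hinge: stays where left, about 6 N at the handle. 224 wide x 132 mm long, top face 28 mm off the panel
- guard_hinge (a point): middle of the guard's hinge line, at the upper edge of the panel; the hinge line runs along the console's y. Axes: those of the guard (shut: x uphill, y left, z out of the panel)
- guard_handle (a point): centre of the guard's handle: a level round bar, 12 mm thick, 30 mm long along the console's y, on a 10 mm neck on the guard's top face, 28 mm above it, left of the middle near the front edge; 112 mm from the hinge line along the guard, 56 mm out from it. Pinched at its two ends (closing along y) it turns between the fingers. Axes: the guard's
- hasp (a joint): angle of the steel hasp, rad: 0 hanging down the console's front, its slot over the staple (a 6 mm stud 21 mm out of the front face); grows as its lower end swings outward (to the robot) and up, stop at 2.3; well clear past 1.4. On the staple it keeps the guard shut. Slightly stiff: stays where left, about 1.5 N at the bar
- hasp_hinge (a point): middle of the hasp's hinge, on the front edge of the guard, 60 mm right of the console's middle; hinge line along the console's y. The hasp strap is 20 mm wide, 48 mm long, 3 mm thick
- hasp_bar (a point): centre of the hasp's cross bar, a level round bar 10 mm thick and 30 mm long along the console's y, held 40 mm out from the strap's lower end by a 10 mm wide neck; 40 mm in front of and 45 mm below the hinge when hanging. Pinch it at its two ends (closing along y) and it turns between the fingers
- round_key: fixed holder of the round key, a 40 x 32 mm black bezel on the sloped panel; origin at the bezel's centre on the panel surface, x uphill along the slope, y to the console's left, z straight out of the panel (the way the key stands and is pressed back along). The four keys stand in one row, 44 mm apart, in any order
- round_cap (a joint): travel of the round key's white cap (24 mm diameter), m: 0 up, 0.006 fully down; springs back by itself; starts to move at about 2 N and takes about 7 N at the bottom. The top of the cap, when up, stands somewhere between 8 and 14 mm out from the bezel origin along its z (caps sit unevenly: feel for it)
- bar_key: fixed holder of the bar-shaped key, a 40 x 32 mm black bezel on the sloped panel; origin at the bezel's centre on the panel surface, x uphill along the slope, y to the console's left, z straight out of the panel (the way the key stands and is pressed back along). The four keys stand in one row, 44 mm apart, in any order
- bar_cap (a joint): travel of the bar-shaped key's white cap (34 mm long uphill, 11 mm wide), m: 0 up, 0.006 fully down; springs back by itself; starts to move at about 2 N and takes about 7 N at the bottom. The top of the cap, when up, stands somewhere between 8 and 14 mm out from the bezel origin along its z (caps sit unevenly: feel for it)
- square_key: fixed holder of the square key, a 40 x 32 mm black bezel on the sloped panel; origin at the bezel's centre on the panel surface, x uphill along the slope, y to the console's left, z straight out of the panel (the way the key stands and is pressed back along). The four keys stand in one row, 44 mm apart, in any order
- square_cap (a joint): travel of the square key's white cap (22 x 22 mm), m: 0 up, 0.006 fully down; springs back by itself; starts to move at about 2 N and takes about 7 N at the bottom. The top of the cap, when up, stands somewhere between 8 and 14 mm out from the bezel origin along its z (caps sit unevenly: feel for it)
- cross_key: fixed holder of the cross-shaped key, a 40 x 32 mm black bezel on the sloped panel; origin at the bezel's centre on the panel surface, x uphill along the slope, y to the console's left, z straight out of the panel (the way the key stands and is pressed back along). The four keys stand in one row, 44 mm apart, in any order
- cross_cap (a joint): travel of the cross-shaped key's white cap (two crossed 26 x 8 mm bars), m: 0 up, 0.006 fully down; springs back by itself; starts to move at about 2 N and takes about 7 N at the bottom. The top of the cap, when up, stands somewhere between 8 and 14 mm out from the bezel origin along its z (caps sit unevenly: feel for it)
- vial: amber glass jar, 36 mm diameter, 65 mm high, standing beside the console at its left; origin at underside. A bystander, loose
- specimen_box: closed white plastic box 54 x 74 x 32 mm at the console's right; origin at underside. A bystander, loose
- slide_box: small cardboard box 38 x 80 x 28 mm standing on the console's flat top; origin at underside. A bystander, loose
- tray: open white tray 110 x 150 x 30 mm at the left; origin at underside. A bystander, loose
- petri_dish: clear round dish, 90 mm diameter, 15 mm high; origin at underside. A bystander, loose
- brush: brush 160 mm long lying on the bench; origin at its underside. A bystander, loose
- fossil: rounded pale stone, 54 mm across, 25 mm high; origin at underside. A bystander, loose

How it is judged:
On the way, in this order (a step that is already met when the one before it is completed fails the run):
1. the hasp is swung off its staple and clear, the guard still shut (value of joint hasp above 1.4 rad and value of joint guard below 0.15 rad), for 0.2 s.
2. the guard is raised fully (value of joint guard above 1.45 rad), for 0.2 s.
3. the round key is pressed fully down, no other key with it (value of joint round_cap above 0.004 m and value of joint each of bar_cap, square_cap, cross_cap below 0.0015 m), for 0.1 s.
4. the bar key is pressed fully down, no other key with it (value of joint bar_cap above 0.004 m and value of joint each of round_cap, square_cap, cross_cap below 0.0015 m), for 0.1 s.
5. the square key is pressed fully down, no other key with it (value of joint square_cap above 0.004 m and value of joint each of round_cap, bar_cap, cross_cap below 0.0015 m), for 0.1 s.
At the end, for the whole second after the job is handed in: the guard stands open (more than 1.4 rad) with the hasp clear (more than 1.2 rad), and all four keys are up (less than 1 mm down), after the round, the bar and the square key were pressed in that order (value of joint guard above 1.4 rad and value of joint hasp above 1.2 rad and value of joint each of round_cap, bar_cap, square_cap, cross_cap below 0.001 m); the robot touches nothing.
It fails at once if the cross-shaped key is pressed (more than 2 mm) (value of joint cross_cap above 0.002 m).
It fails at once if two keys are down at once (both more than 2 mm) (value of joint each of round_cap, bar_cap above 0.002 m or value of joint each of round_cap, square_cap above 0.002 m or value of joint each of round_cap, cross_cap above 0.002 m or value of joint each of bar_cap, square_cap above 0.002 m or value of joint each of bar_cap, cross_cap above 0.002 m or value of joint each of square_cap, cross_cap above 0.002 m).
It fails at once if a key is pushed hard (more than 30 N) (contact force between anything else and round_key above 30 N or contact force between anything else and bar_key above 30 N or contact force between anything else and square_key above 30 N or contact force between anything else and cross_key above 30 N).
It fails at once if the guard is forced up (more than 0.2 rad) while the hasp is still on its staple (less than 0.7 rad) (value of joint guard above 0.2 rad and value of joint hasp below 0.7 rad).
It fails at once if a bystander is moved by more than 30 mm (distance of any of vial, specimen_box, slide_box, tray, petri_dish, brush, fossil from where it was at the start of the episode above 0.03 m).
It also fails if it takes over 69 s, if anything falls off the work surface, if the arm or the gripper's body presses on something with over 40 N, if the wrist force passes 120 N, or if a joint passes its speed limit or range.

### The arm

A 6-joint arm with a two-finger parallel gripper is mounted at the origin on the work surface. World frame = base frame: x ahead of the robot, y to its left, z up, the work surface at z = 0. Lengths are in m, angles in rad, forces in N, time in s.
With the tool pointing down it reaches from about 0.3 to 0.875 m from the base axis. Payload 6.4 kg.
Tool frame: the origin (TCP) lies on the centre line of the jaws, within the pads' length; the fingertips stand 14 mm ahead of it and the grasp point (between the pads) lies 5 mm behind it; z points along the fingers, y is the direction in which the jaws open and shut (so a half turn about z gives the same grasp; the last joint's range is limited). The gripper opens to 85 mm and grips with 20 to 120 N. Pads are 22 mm wide; open, the fingers measure 114 mm over their backs; the gripper's body (76 mm by 85 mm) begins 54 mm behind the grasp point. The pads swing forward as they close: fully open they stand 13 mm farther back than shut.
Start: joints at [1.104, 0.181, 1.607, -0, 1.354, -0.206], TCP at [0.148, 0.556, 0.245] pointing down, gripper open.
Joint ranges: [-2.99, 2.99], [-0.89, 2.07], [0.3, 2.58], [-1.14, 4.28], [0, 2.63], [-3.12, 3.12]. Speed limits (rad/s): [2.57, 2.57, 3.01, 3.14, 3.14, 3.14].

### API

Orientations are given as a unit quaternion [w, x, y, z].
In Python, from bench import * gives the robot as it stands.
- The arm moves only by the tool servo_tool, never from a script. Its argument "plan" is a list that holds one entry, the list of rows, each a list of 5 numbers: the shift along the world's x, y, z in m, then the turn about the world's z in rad, then the gripper command: -1 is shut, 1 is fully open, values between are in proportion. In form: [[[tx, ty, tz, roll, claw], ...]]. A call has 1 to 8 rows; each row shifts and turns the commanded pose from where the row before left it; what a row does not reach is not made up. A row lasts 1/10 s, in which the tool goes at most 50 mm and 8.59 degrees, less where a joint would pass 70% of its speed; a pose out of reach is approached as far as the arm can. A call with a gripper value outside its range is refused whole. The fingers move at their own pace and stop on an object; the grip force is fixed at half the most. Time passes only in rows, so rows that do not move let the fingers close. It gives the time, the measured TCP pose, the force and the opening at its end, in the units of the state.
- get_obs(): the state, without advancing time (a new reading comes with each control period).
- camera(name): name is "side" or "top" or "wrist"; returns a dict with "img" (400x640x3 uint8, blue, green, red), "camera_matrix" (3x3 intrinsics, pixels), "rvec" (rotation vector, rad) and "tvec" (3), from world to camera coordinates, as OpenCV has them. Camera axes: x right, y down, z forward; pixel columns grow to the right and rows downward; lengths in m; the calibration is good to about 2 mm. A picture is of the moment at which its call begins. There is no depth.
- hand_in(): hands the job in, once; it reports no verdict.
Trained networks look in a picture, given as the dict that the camera call returned (one of the last four; its "shot" number tells which), for a name from the list of things; names that differ only in an ending like _2 or _b are one class to them, and where a whole thing is asked for, a point or a joint stands for the part that bears it (a point fixed in the world has none). Each returns a list of dicts, best first, with "conf" (0 to 1); they miss things now and then, are a little off and sometimes report something else, mostly with a low value. They report only what shows in the picture. A call takes as long as a camera call.
- trace(picture, thing): "mask" (400x640 bool, what is visible of it) and "rect" ([left, top, right, bottom] as shares, 0 to 1, of the picture: columns of its width, rows of its height, round what is visible of it).
- pinpoint(picture, thing): "centre" ([row, column] as shares, 0 to 1, of the picture: columns of its width, rows of its height: a listed point, or the origin of a listed thing).
The state is a dict: "time_s": time; "q": joint angles; "dq": joint speeds; "joint_efforts": joint torques, N m; "eef_pos": TCP position; "eef_rot": TCP orientation; "wrist_force": force on the tool from outside, world axes, zero at the start; "torque": the same for the moment, N m; "opening": opening from 0.0 (shut) to 1.0 (fully open).
Only numpy, scipy, OpenCV 4.12 (cv2) and the standard library are available. Lean on these libraries where they do the work, as an engineer would, in place of code of your own. Each camera call takes 0.05 s, during which the arm holds its last target.

## Working session

There is one attempt and no reset: what is moved stays moved. The work goes in short steps, Python scripts to look and compute and a tool call to move; the robot and the scene stay as the last step left them, time stands still between calls to the robot, and variables do not carry over. Pictures are saved under pics/ and viewed, and the job is handed in when it is done.

Besides the shell and the picture viewer there is one more tool, called after "Call:" by a JSON object that holds its "op" and its "data", one argument or row to a line. servo_tool: Moves the arm, as the interface text tells. Its arguments: {"type":"object","properties":{"plan":{"type":"array"}},"required":["plan"]}

```bash
mkdir -p pics; ls; cat > h.py <<'E'
from bench import *
import numpy as np, cv2
def cam(n):
    p=camera(n); return p
def proj(p,X):
    r,_=cv2.projectPoints(np.array(X,float).reshape(-1,1,3),p["rvec"],p["tvec"],p["camera_matrix"],None); return r.reshape(-1,2)
def ray(p,uv):
    R,_=cv2.Rodrigues(np.array(p["rvec"],float)); t=np.array(p["tvec"],float).reshape(3)
    d=R.T@np.linalg.inv(p["camera_matrix"])@np.array([uv[0],uv[1],1.]); return -R.T@t, d/np.linalg.norm(d)
def tri(obs):
    A=np.zeros((3,3));b=np.zeros(3)
    for p,uv in obs:
        o,d=ray(p,uv);M=np.eye(3)-np.outer(d,d);A+=M;b+=M@o
    X=np.linalg.solve(A,b); return X,[np.round(proj(p,X)[0]-np.array(uv),1).tolist() for p,uv in obs]
def px(c): return np.array([c[1]*640,c[0]*400])
E
python3 - <<'E'
from h import *
o=get_obs(); print({k:np.round(v,3).tolist() for k,v in o.items()})
P={}
for n in ["side","top","wrist"]:
    p=cam(n);P[n]=p; cv2.imwrite(f"pics/a_{n}.png",p["img"])
    R,_=cv2.Rodrigues(np.array(p["rvec"],float));print(n,(-R.T@np.array(p["tvec"]).reshape(3)).round(3),R[2].round(3))
    for t in ["guard_hinge","guard_handle","hasp_hinge","hasp_bar","round_key","bar_key","square_key","cross_key","console"]:
        r=pinpoint(p,t); print(n,t,[(px(x["centre"]).round(1).tolist(),round(x["conf"],2)) for x in r[:2]])
E
```

```text
pics
{'time_s': 0.0, 'q': [1.104, 0.182, 1.608, -0.0, 1.354, -0.206], 'dq': [0.002, -0.0, 0.0, 0.002, -0.001, 0.0], 'joint_efforts': [0.003, -44.485, -35.136, 0.0, 0.009, 0.0], 'eef_pos': [0.148, 0.555, 0.244], 'eef_rot': [-0.0, 0.13, 0.992, -0.001], 'wrist_force': [-0.57, 0.25, -0.325], 'torque': [0.008, 0.018, -0.011], 'opening': 1.001}
side [0.33 0.95 0.73] [ 0.17  -0.822 -0.543]
side guard_hinge [([297.7, 165.6], 0.97)]
side guard_handle [([327.0, 179.7], 0.76), ([382.2, 168.4], 0.43)]
side hasp_hinge [([338.0, 177.5], 0.6)]
side hasp_bar [([348.4, 190.6], 0.67)]
side round_key []
side bar_key []
side square_key []
side cross_key []
side console [([307.4, 207.1], 0.57)]
top [ 0.292 -0.006  1.405] [ 0.184 -0.002 -0.983]
top guard_hinge [([372.1, 169.1], 0.59), ([302.6, 180.0], 0.26)]
top guard_handle [([341.3, 206.3], 0.68), ([362.9, 194.2], 0.53)]
top hasp_hinge [([377.5, 221.4], 0.4)]
top hasp_bar [([373.9, 234.2], 0.51)]
top round_key []
top bar_key []
top square_key []
top cross_key []
top console [([364.2, 197.8], 0.61)]
wrist [0.067 0.577 0.374] [ 0.316 -0.085 -0.945]
wrist guard_hinge []
wrist guard_handle []
wrist hasp_hinge []
wrist hasp_bar []
wrist round_key [([238.0, 317.7], 0.45)]
wrist bar_key []
wrist square_key []
wrist cross_key []
wrist console []
```

View pics/a_side.png

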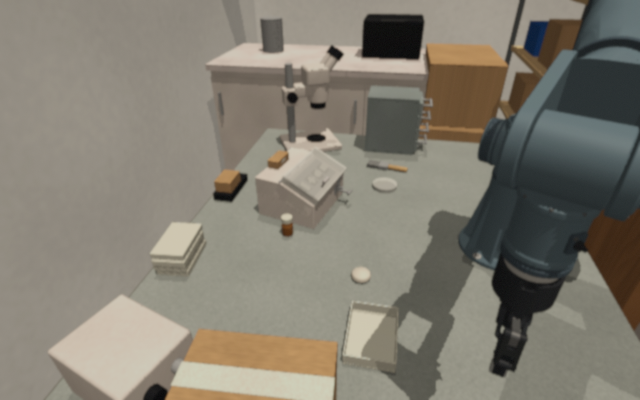

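View pics/a_top.png

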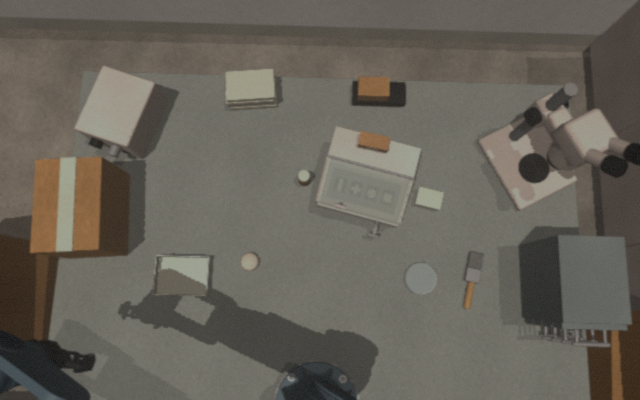

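The side picture shows the console at about (300,185), with the vial, the tray and the fossil in front and to its left. The top picture shows it at about (368,178), turned a little clockwise, with the hasp bar at about (374,232) and the handle at about (341,205).

```bash
cat >> h.py <<'E'
from scipy.optimize import least_squares
S=0.45; U=np.array([np.cos(S),0,np.sin(S)]); N=np.array([-np.sin(S),0,np.cos(S)])
HG=np.array([-.075,0,.085])+.13*U   # guard hinge, console frame
def c2w(c,P):
    x,y,a=c; R=np.array([[np.cos(a),-np.sin(a),0],[np.sin(a),np.cos(a),0],[0,0,1]])
    return (R@np.atleast_2d(P).T).T+np.array([x,y,0])
E
python3 - <<'E'
from h import *
p=cam("top");s=cam("side")
print(p["camera_matrix"][0,0])
for t,a,b in [("guard_hinge",(297.7,165.6),(372.1,169.1)),("hasp_bar",(348.4,190.6),(373.9,234.2)),("handle",(327,179.7),(341.3,206.3)),("hasp_hinge",(338,177.5),(377.5,221.4))]:
    print(t,tri([(s,a),(p,b)]))
for n,q in [("t",p),("s",s)]:
    r=trace(q,"console")
    if r:
        m=r[0]["mask"].astype(np.uint8);c=max(cv2.findContours(m,0,2)[0],key=cv2.contourArea);print(n,r[0]["conf"],cv2.minAreaRect(c))
for t in ["vial","specimen_box","slide_box"]:
    print(t,[px(x["centre"]).round(1).tolist() for x in pinpoint(p,t)[:1]])
cv2.imwrite("pics/b_top.png",cv2.resize(p["img"][100:260,270:470],(800,640))[:600])
E
```

```text
487.96247694855253
guard_hinge (array([ 0.62608911, -0.13115782,  0.14141985]), [[0.7, 0.2], [-0.1, -0.8]])
hasp_bar (array([ 0.45978587, -0.14693716,  0.05484134]), [[-0.0, -0.0], [0.0, 0.0]])
handle (array([ 0.51754676, -0.05135448,  0.14551375]), [[-0.7, -0.1], [0.0, 0.8]])
hasp_hinge (array([ 0.49312867, -0.15156983,  0.09875198]), [[1.1, 0.2], [-0.1, -1.3]])
t 0.66 ((365.62451171875, 184.033203125), (90.246337890625, 98.55596160888672), 14.931416511535645)
s 0.97 ((299.4723205566406, 187.91265869140625), (76.35951232910156, 91.6273193359375), 45.83031463623047)
vial [[304.9, 179.6]]
specimen_box [[428.1, 200.7]]
slide_box [[374.1, 144.9]]
```

View pics/b_top.png

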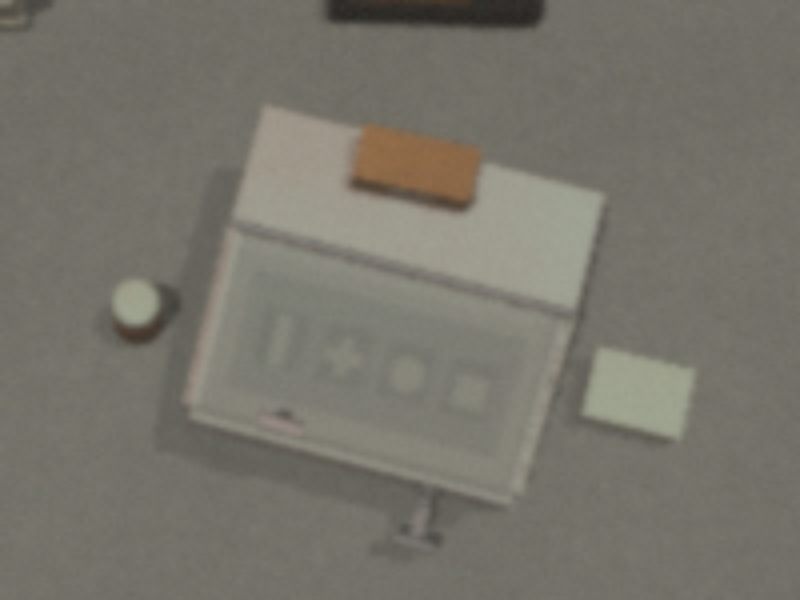

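Call:
{"op": "servo_tool", "data": {
  "plan": [
    [[0.03, -0.035, 0.015, 0, 1], [0.03, -0.035, 0.015, 0, 1], [0.03, -0.038, 0.015, 0, 1], [0.03, -0.038, 0.015, 0, 1], [0.03, -0.038, 0.015, 0, 1], [0.02, -0.045, 0, 0, 1], [0.02, -0.045, 0, 0, 1], [0.02, -0.045, 0, 0, 1]]
  ]
}}

```text
time_s: 2.65
eef_pos: [0.3575, 0.2364, 0.3201]
eef_rot: [0.001, 0.13, 0.992, 0.0]
wrist_force: [1.5, 0.3, 0.7]
opening: 1.001
```

Call:
{"op": "servo_tool", "data": {
  "plan": [
    [[0.01, -0.045, 0, 0, 1], [0.01, -0.045, 0, 0, 1], [0.01, -0.045, 0, 0, 1], [0, -0.045, 0, 0, 1], [0, -0.045, 0, 0, 1], [0, -0.045, 0, 0, 1], [0, -0.045, 0, 0, 1], [0, 0, 0, 0, 1]]
  ]
}}

```text
time_s: 3.45
eef_pos: [0.3868, -0.0817, 0.3199]
eef_rot: [0.0, 0.134, 0.991, -0.001]
wrist_force: [0.6, 0.7, 0.5]
opening: 0.996
```

```bash
cat > look.py <<'E'
from h import *
import sys,pickle
tag=sys.argv[1]; cams=sys.argv[2].split(","); names=sys.argv[3].split(",") if len(sys.argv)>3 else []
o=get_obs(); print({k:np.round(o[k],3).tolist() for k in ["time_s","eef_pos","eef_rot","wrist_force","opening"]})
for n in cams:
    p=cam(n); cv2.imwrite(f"pics/{tag}_{n}.png",p["img"]); d={}
    for t in names:
        r=pinpoint(p,t); d[t]=[(px(x["centre"]),x["conf"]) for x in r]; print(n,t,[(px(x["centre"]).round(1).tolist(),round(x["conf"],2)) for x in r[:2]])
    pickle.dump((p,d),open(f"{tag}_{n}.pkl","wb"))
E
python3 look.py c wrist guard_hinge,guard_handle,hasp_hinge,hasp_bar,round_key,bar_key,square_key,cross_key,console
```

```text
{'time_s': 3.45, 'eef_pos': [0.387, -0.082, 0.32], 'eef_rot': [0.0, 0.134, 0.991, -0.001], 'wrist_force': [0.587, 0.697, 0.469], 'opening': 0.996}
wrist guard_hinge [([371.7, 284.0], 0.72), ([334.3, 359.9], 0.65)]
wrist guard_handle [([370.5, 285.2], 0.81), ([431.9, 268.6], 0.71)]
wrist hasp_hinge [([93.5, 191.3], 0.34)]
wrist hasp_bar [([285.5, 224.1], 0.94)]
wrist round_key []
wrist bar_key []
wrist square_key [([179.6, 166.3], 0.52)]
wrist cross_key []
wrist console [([325.2, 279.4], 0.57)]
```

View pics/c_wrist.png

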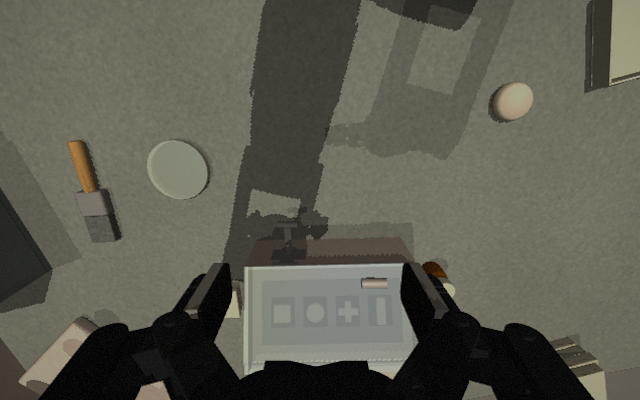

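The wrist picture shows the console from above with the image's up toward the robot. The handle is at (373,283), the hasp bar is near (287,228), and the keys run left to right square, round, cross, bar. I'll take a second wrist view for parallax.

Call:
{"op": "servo_tool", "data": {
  "plan": [
    [[-0.01, -0.035, -0.03, 0, 1], [-0.01, -0.035, -0.03, 0, 1], [-0.01, 0, -0.03, 0, 1], [0, 0, 0, 0, 0.1], [0, 0, 0, 0, 0.1], [0, 0, 0, 0, 0.1]]
  ]
}}

```text
time_s: 4.55
eef_pos: [0.3584, -0.1471, 0.2316]
eef_rot: [0.001, 0.129, 0.992, -0.001]
wrist_force: [-0.8, -0.3, -0.9]
opening: 0.551
```

```bash
python3 look.py d wrist guard_handle,hasp_hinge,hasp_bar,square_key,round_key,bar_key,cross_key
```

```text
{'time_s': 4.55, 'eef_pos': [0.358, -0.147, 0.232], 'eef_rot': [0.001, 0.129, 0.992, -0.001], 'wrist_force': [-0.772, -0.328, -0.937], 'opening': 0.551}
wrist guard_handle []
wrist hasp_hinge [([343.1, 312.6], 0.64), ([207.0, 191.8], 0.42)]
wrist hasp_bar [([336.5, 262.4], 0.76)]
wrist square_key []
wrist round_key []
wrist bar_key []
wrist cross_key [([336.2, 261.7], 0.17)]
```

View pics/d_wrist.png

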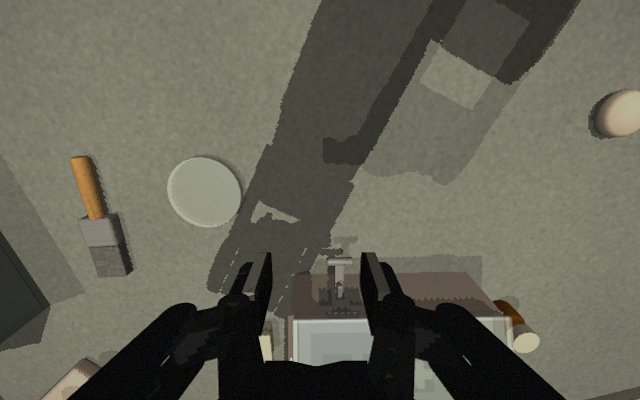

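The hasp bar shows at (340,261), between the fingers' directions, with the guard's front edge at row 318. Now I'll triangulate.

```bash
python3 - <<'E'
from h import *
import pickle
c=pickle.load(open("c_wrist.pkl","rb"))[0];d=pickle.load(open("d_wrist.pkl","rb"))[0]
t=cam("top");s=cam("side")
print(proj(c,[[.46,-.147,.055]]),proj(d,[[.46,-.147,.055]]))
print("bar cd",tri([(c,(286.5,226)),(d,(339,262))]))
print("bar all",tri([(c,(286.5,226)),(d,(339,262)),(t,(373.9,234.2)),(s,(348.4,190.6))]))
print("handle",tri([(c,(373.5,283.5)),(t,(341.,205.5)),(s,(327,179.7))]))
im=cv2.resize(c["img"][200:380,220:440],None,fx=3.3,fy=3.3,interpolation=2);cv2.imwrite("pics/c_zoom.png",im)
im=cv2.resize(d["img"][230:380,240:420],None,fx=4,fy=4,interpolation=2);cv2.imwrite("pics/d_zoom.png",im)
E
```

```text
[[286.3001331  226.87805379]] [[339.13712187 265.12085398]]
bar cd (array([ 0.46123249, -0.14735842,  0.04714925]), [[0.3, -0.5], [-0.4, 0.6]])
bar all (array([ 0.45908507, -0.14682385,  0.05370058]), [[-0.2, -0.1], [0.0, 1.8], [-0.1, 0.3], [0.2, 0.3]])
handle (array([ 0.51867489, -0.04975456,  0.14729782]), [[-0.7, -0.8], [-0.2, 1.0], [-1.1, -0.4]])
```

View pics/c_zoom.png

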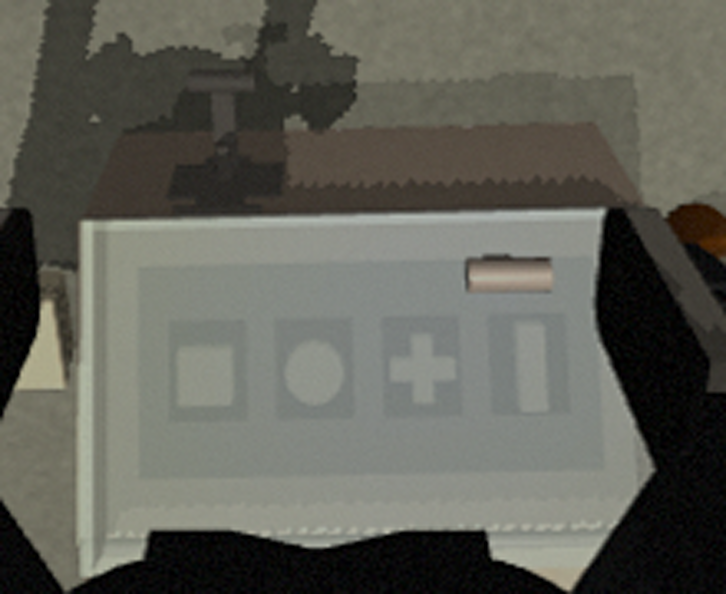

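View pics/d_zoom.png

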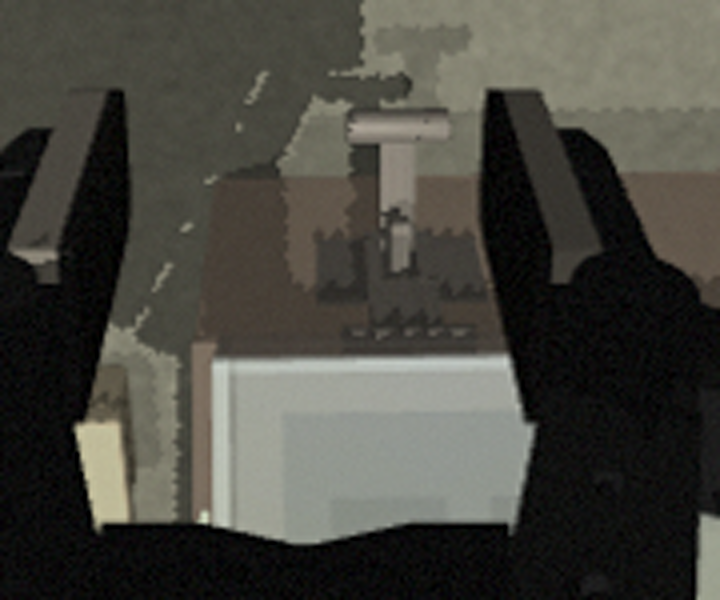

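```bash
cat > fit.py <<'E'
from h import *
import pickle
c=pickle.load(open("c_wrist.pkl","rb"))[0];d=pickle.load(open("d_wrist.pkl","rb"))[0]
t=cam("top");s=cam("side")
zc=lambda x,y:(220+x/3.3,200+y/3.3); zd=lambda x,y:(240+x/4,230+y/4); zt=lambda x,y:(270+x/4,100+y/4)
def pts(v):
    x,y,a,uk,yk,yh,nh=v[:7]
    hh=HG-.132*U+nh*N
    D={"bar":hh+[-.04,-.06,-.045],"handle":HG-.112*U+.056*N+[0,yh,0],"gc":HG-.132*U+.028*N+[0,-.112,0],"gh":HG,
       "fbl":np.array([-.075,.12,.085]),"fbr":np.array([-.075,-.12,.085])}
    for i,k in enumerate(["bark","cross","round","square"]): D[k]=HG-uk*U+[0,yk+.066-.044*i,0]
    return {k:c2w((x,y,a),q)[0] for k,q in D.items()}
obs=[(c,"square",zc(208,370)),(c,"round",zc(315,369)),(c,"cross",zc(423,367)),(c,"bark",zc(530,364)),(c,"gc",zc(80,218)),(d,"gc",zd(216,358)),
(c,"handle",zc(510,272)),(c,"bar",zc(222,85)),(d,"bar",zd(398,126)),(t,"bar",(373.9,234.2)),(s,"bar",(348.4,190.6)),(t,"handle",(341,205.5)),(s,"handle",(327,179.7)),
(t,"gh",(372.1,169.1)),(s,"gh",(297.7,165.6)),(t,"bark",zt(282,342)),(t,"cross",zt(345,356)),(t,"round",zt(407,375)),(t,"square",zt(470,392))]
def res(v):
    P=pts(v); return np.concatenate([proj(p,P[k])[0]-np.array(uv) for p,k,uv in obs]+[[ (v[6]-.014)*100]])
if __name__=="__main__":
    r=least_squares(res,[.55,-.12,-.26,.065,0,.05,.014],loss="soft_l1")
    print(r.x.round(4),r.cost)
    for (p,k,uv),e in zip(obs,res(r.x)[:-1].reshape(-1,2)): print(k,uv and np.round(e,1))
    for k,q in pts(r.x).items(): print(k,q.round(4))
    np.save("con.npy",r.x)
E
python3 fit.py
```

```text
[ 5.907e-01 -1.168e-01 -2.435e-01  6.740e-02  3.000e-04  4.980e-02
  1.280e-02] 13.900516173628334
square [-0.  -0.2]
round [-0.1 -0.5]
cross [-0.5 -0.5]
bark [-0.5 -0.3]
gc [-0.   0.3]
gc [-1.1  0.1]
handle [-0.6  0.4]
bar [-0.2 -1.9]
bar [ 0.1 -0.4]
bar [-0.7  1. ]
bar [0.6 1.3]
handle [-0.8  0.1]
handle [-2.3  0.8]
gh [-1.6 -2.9]
gh [-1.3  0.6]
bark [-0.3 -2. ]
cross [-0.4 -1.3]
round [-0.3 -1.7]
square [-0.3 -1.7]
bar [ 0.4574 -0.1455  0.0507]
handle [ 0.522  -0.0484  0.1433]
gc [ 0.4773 -0.204   0.1093]
gh [ 0.6315 -0.1269  0.1415]
fbl [0.5468 0.0178 0.085 ]
fbr [ 0.489  -0.2151  0.085 ]
bark [ 0.5886 -0.0479  0.1122]
cross [ 0.578  -0.0906  0.1122]
round [ 0.5674 -0.1333  0.1122]
square [ 0.5568 -0.176   0.1122]
```

Call:
{"op": "servo_tool", "data": {
  "plan": [
    [[0.049, 0.001, 0, 0.015, 0.1], [0.048, 0.001, 0, 0, 0.1], [0, 0, -0.04, 0, 0.1], [0, 0, -0.04, 0, 0.1], [0, 0, -0.03, 0, 0.1], [0, 0, 0, 0, 0.1]]
  ]
}}

```text
time_s: 5.75
eef_pos: [0.4509, -0.143, 0.1154]
eef_rot: [-0.004, 0.123, 0.992, 0.002]
wrist_force: [-1.3, -1.0, -0.1]
opening: 0.551
```

```bash
python3 look.py e wrist,side hasp_bar; python3 -c "
import cv2;i=cv2.imread('pics/e_side.png');cv2.imwrite('pics/e_sz.png',cv2.resize(i[100:260,230:450],(770,560)))"
```

```text
{'time_s': 5.75, 'eef_pos': [0.451, -0.143, 0.115], 'eef_rot': [-0.004, 0.123, 0.992, 0.002], 'wrist_force': [-1.309, -1.042, -0.106], 'opening': 0.551}
wrist hasp_bar [([314.2, 236.9], 0.59)]
side hasp_bar [([350.7, 191.3], 0.64), ([388.0, 171.0], 0.44)]
```

View pics/e_wrist.png

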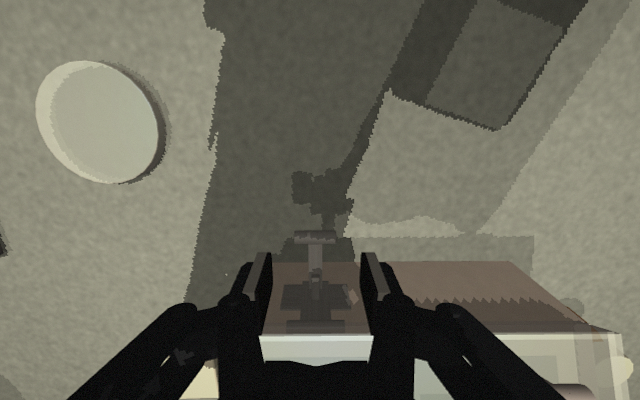

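View pics/e_sz.png

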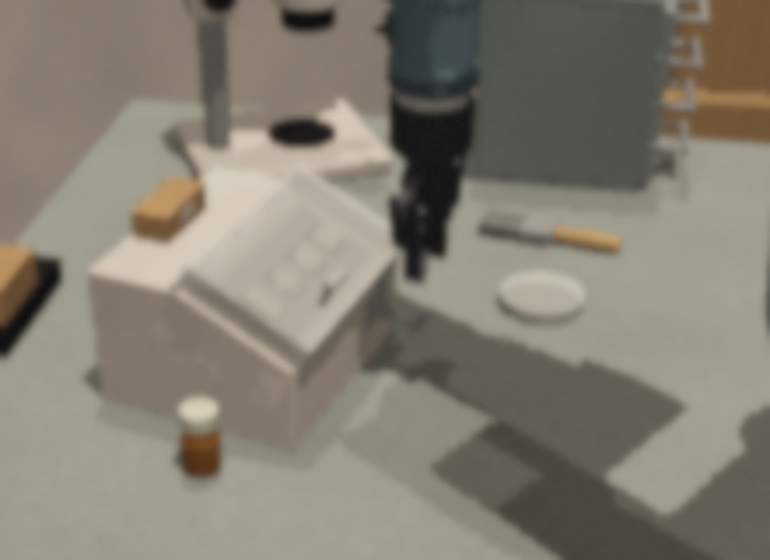

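The wrist picture shows the bar centred between the jaws at about (316,236), and the side view shows the gripper just in front of the console's front.

```bash
python3 - <<'E'
from h import *
import pickle
c,d,e=[pickle.load(open(f"{k}_wrist.pkl","rb"))[0] for k in "cde"]
print(tri([(c,(287.3,225.8)),(d,(339.5,261.5)),(e,(315.5,236.5))]),tri([(d,(339.5,261.5)),(e,(315.5,236.5))]))
cv2.imwrite("pics/e_z.png",cv2.resize(e["img"][210:370,240:400],None,fx=3.7,fy=3.7))
E
```

```text
(array([ 0.46108314, -0.14640202,  0.04563671]), [[0.2, -0.9], [-0.2, 0.2], [-0.1, 1.6]]) (array([ 0.45678533, -0.14544768,  0.05255687]), [[0.1, -0.1], [-0.2, 0.2]])
```

View pics/e_z.png

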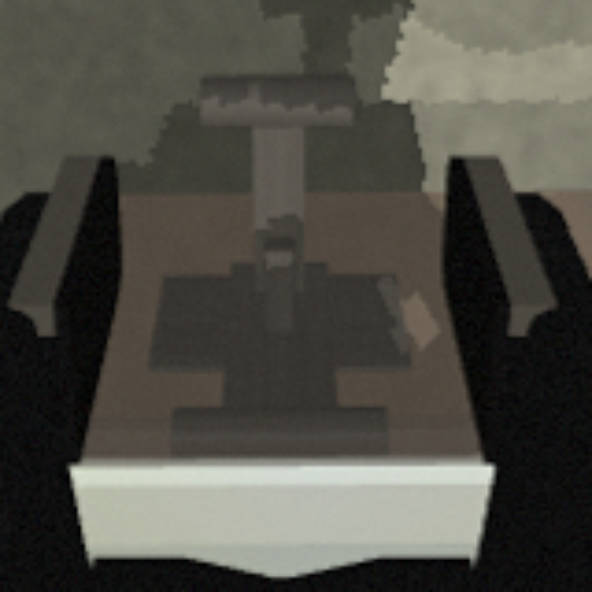

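Call:
{"op": "servo_tool", "data": {
  "plan": [
    [[0.002, -0.001, -0.03, 0, 0.1], [0, 0, -0.02, 0, 0.1], [0, 0, -0.01, 0, 0.1], [0, 0, 0, 0, 0.1]]
  ]
}}

```text
time_s: 6.35
eef_pos: [0.4561, -0.146, 0.0599]
eef_rot: [-0.0, 0.123, 0.992, 0.0]
wrist_force: [0.2, 1.0, -0.3]
opening: 0.546
```

```bash
python3 look.py f wrist;  python3 -c "
import cv2;i=cv2.imread('pics/f_wrist.png');cv2.imwrite('pics/f_z.png',cv2.resize(i[200:400,220:420],(600,600)))"
```

```text
{'time_s': 6.35, 'eef_pos': [0.456, -0.146, 0.06], 'eef_rot': [-0.0, 0.123, 0.992, 0.0], 'wrist_force': [0.22, 0.989, -0.316], 'opening': 0.546}
```

View pics/f_z.png

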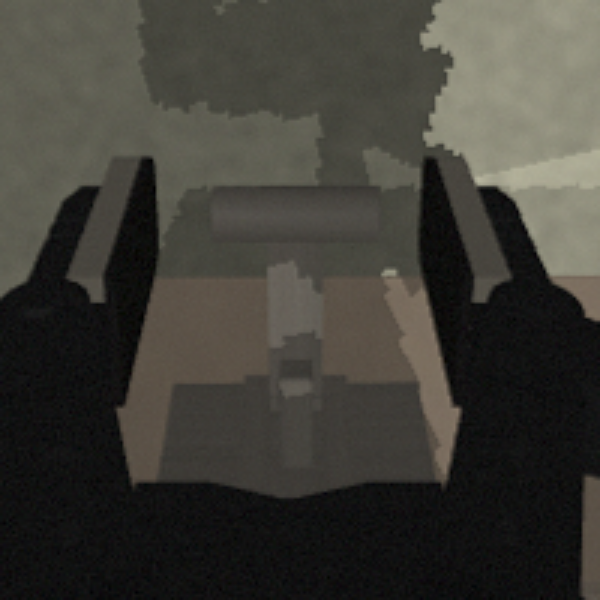

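```bash
python3 - <<'E'
from h import *
import pickle
f=pickle.load(open("f_wrist.pkl","rb"))[0]
for dz in (0.005,0,-.005,-.01,-.014): print(dz,proj(f,[.4561,-.146,.0599+dz]))
d,e=[pickle.load(open(f"{k}_wrist.pkl","rb"))[0] for k in "de"]
print(tri([(d,(339.5,261.5)),(e,(315.1,237)),(f,(318.5,271))]),tri([(e,(315.1,237)),(f,(318.5,271))]))
E
```

```text
0.005 [[317.34021701 284.84127097]]
0 [[317.29265525 278.96445528]]
-0.005 [[317.24802016 273.44926421]]
-0.01 [[317.20604968 268.26331569]]
-0.014 [[317.17423519 264.3322614 ]]
(array([ 0.45845228, -0.14587994,  0.04940072]), [[-0.1, -0.2], [0.1, -0.0], [-0.0, 0.5]]) (array([ 0.45924364, -0.14611969,  0.04763635]), [[0.1, -0.0], [-0.1, 0.0]])
```

Call:
{"op": "servo_tool", "data": {
  "plan": [
    [[0.001, 0, -0.005, 0, 0.1], [0, 0, 0, 0, -1], [0, 0, 0, 0, -1], [0, 0, 0, 0, -1], [0, 0, 0, 0, -1], [0, 0, 0, 0, -1]]
  ]
}}

```text
time_s: 7.0
eef_pos: [0.4579, -0.1459, 0.0554]
eef_rot: [0.001, 0.123, 0.992, 0.0]
wrist_force: [2.8, 4.5, 5.8]
opening: 0.322
```

```bash
python3 look.py g wrist;  python3 -c "
import cv2;i=cv2.imread('pics/g_wrist.png');cv2.imwrite('pics/g_z.png',cv2.resize(i[200:400,220:420],(600,600)))"
```

```text
{'time_s': 7.0, 'eef_pos': [0.458, -0.146, 0.055], 'eef_rot': [0.001, 0.123, 0.992, 0.0], 'wrist_force': [2.815, 4.539, 5.844], 'opening': 0.322}
```

View pics/g_z.png

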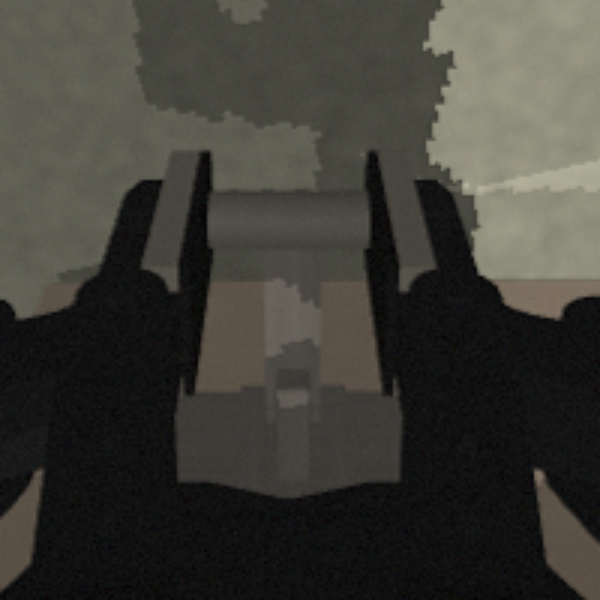

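```bash
python3 - <<'E'
import numpy as np
def arc(r,p0,hs,f,a=-.2435):
    P=[]
    for h in hs:
        x,z=f(h); P.append((x*np.cos(a),x*np.sin(a),z))
    P=np.array(P); print(np.diff(np.round(P,3),axis=0).round(3).tolist()); print(P[-1]-P[0])
p0=np.arctan2(.04,.045);r=np.hypot(.04,.045)
arc(r,p0,np.linspace(0,2.1,17),lambda h:(-r*np.sin(p0+h),-r*np.cos(p0+h)))
E
```

```text
[[-0.005, 0.001, 0.006], [-0.005, 0.001, 0.006], [-0.004, 0.001, 0.007], [-0.002, 0.001, 0.007], [-0.002, 0.0, 0.008], [-0.001, 0.0, 0.008], [0.0, 0.0, 0.007], [0.001, 0.0, 0.008], [0.002, 0.0, 0.008], [0.003, -0.001, 0.007], [0.004, -0.001, 0.007], [0.004, -0.001, 0.006], [0.006, -0.002, 0.006], [0.006, -0.001, 0.004], [0.007, -0.002, 0.004], [0.007, -0.002, 0.003]]
[ 0.02071962 -0.00514736  0.10224645]
```

Call:
{"op": "servo_tool", "data": {
  "plan": [
    [[-0.005, 0.001, 0.006, 0, -1], [-0.005, 0.001, 0.006, 0, -1], [-0.004, 0.001, 0.007, 0, -1], [-0.002, 0.001, 0.007, 0, -1], [-0.002, 0, 0.008, 0, -1], [-0.001, 0, 0.008, 0, -1], [0, 0, 0.007, 0, -1], [0.001, 0, 0.008, 0, -1]]
  ]
}}

```text
time_s: 7.85
eef_pos: [0.4365, -0.1406, 0.1102]
eef_rot: [-0.003, 0.122, 0.992, 0.001]
wrist_force: [-11.5, -1.0, -7.1]
opening: 0.32
```

```bash
python3 look.py i wrist,side;  python3 -c "
import cv2;i=cv2.imread('pics/i_wrist.png');cv2.imwrite('pics/i_z.png',cv2.resize(i[200:400,220:420],(600,600)))
i=cv2.imread('pics/i_side.png');cv2.imwrite('pics/i_sz.png',cv2.resize(i[100:260,230:450],(770,560)))"
```

```text
{'time_s': 7.85, 'eef_pos': [0.436, -0.141, 0.11], 'eef_rot': [-0.003, 0.122, 0.992, 0.001], 'wrist_force': [-11.491, -0.991, -7.123], 'opening': 0.32}
```

View pics/i_z.png

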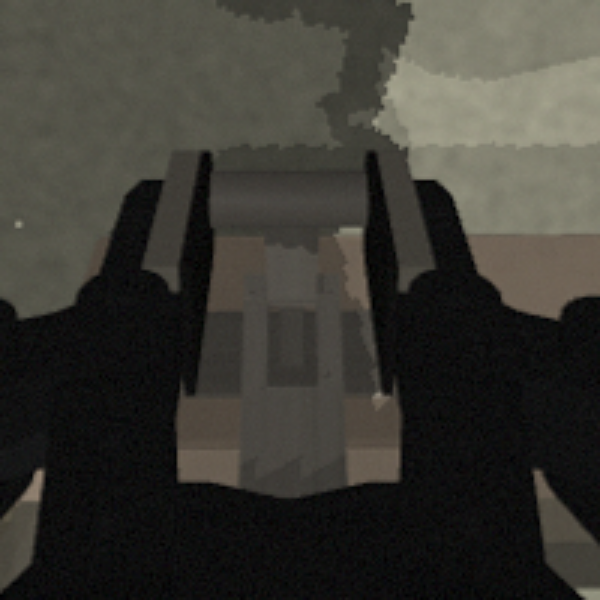

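View pics/i_sz.png

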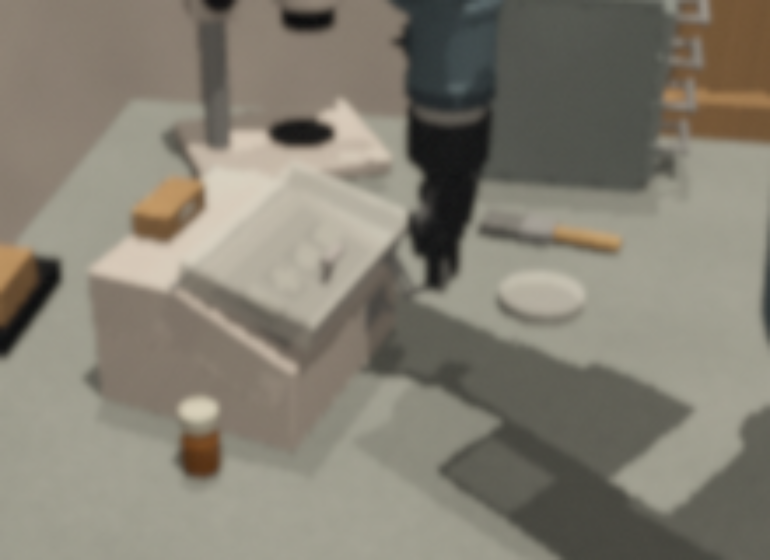

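The pictures show the guard came up somewhat with the hasp: its front edge is off the console. I'll measure how far before moving on.

```bash
cat >> h.py <<'E'
def con(): return np.load("con.npy")[:3]
def gpt(a,n,y,g):  # a along guard from hinge (downhill), n out; console frame
    v=np.array([-a,n]); c,s=np.cos(g),np.sin(g)
    u=v[0]*c+v[1]*s; w=-v[0]*s+v[1]*c
    return HG+u*U+w*N+[0,y,0]
def gbox(g,n=.028): return c2w(con(),[gpt(0,n,-.112,g),gpt(.132,n,-.112,g),gpt(.132,n,.112,g),gpt(0,n,.112,g)])
def ov(tag,cam_,gs,box,fx):
    import pickle
    p=pickle.load(open(f"{tag}_{cam_}.pkl","rb"))[0]; x0,y0,x1,y1=box
    im=cv2.resize(p["img"][y0:y1,x0:x1],None,fx=fx,fy=fx,interpolation=cv2.INTER_CUBIC)
    for i,g in enumerate(gs):
        q=((proj(p,gbox(g))-[x0,y0]+.5)*fx).astype(int); cv2.polylines(im,[q.reshape(-1,1,2)],True,[(0,0,255),(0,255,0),(255,0,0),(0,255,255)][i%4],1)
    cv2.imwrite(f"pics/ov_{tag}_{cam_}.png",im)
E
python3 -c "
from h import *
ov('e','side',[0,.15],(260,130,370,230),6)
ov('i','side',[0,.15,.3],(260,130,370,230),6)"
```

```text
(no output)
```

View pics/ov_e_side.png

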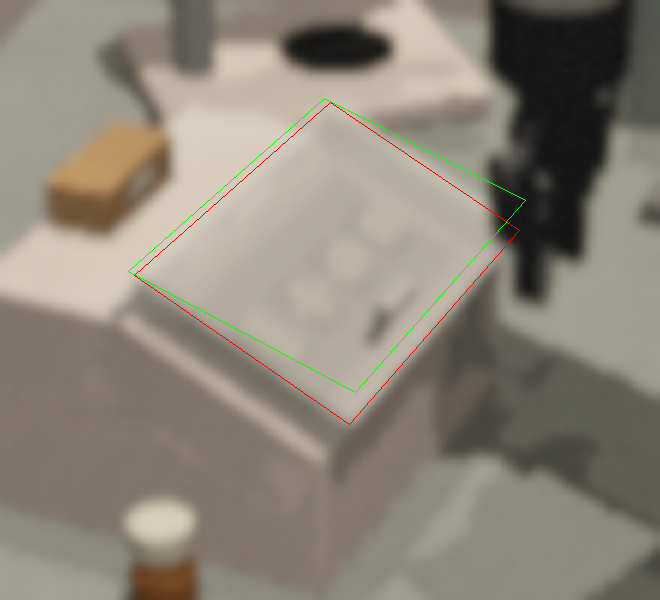

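View pics/ov_i_side.png

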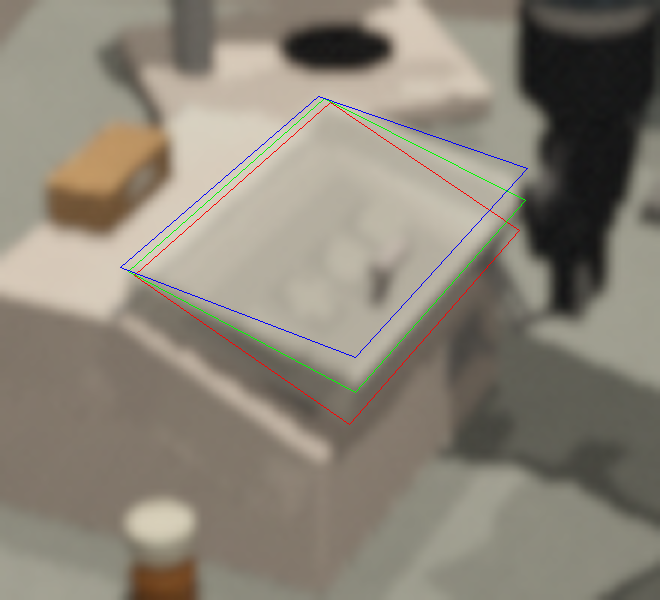

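The overlay fits the shut guard well, and puts the guard now at about 0.15 rad, under the 0.2 limit. I'll work out the hasp angle from the bar position.

```bash
python3 - <<'E'
from h import *
c=con();a=c[2]
def tocon(w): R=np.array([[np.cos(a),np.sin(a)],[-np.sin(a),np.cos(a)]]); xy=R@(np.array(w[:2])-c[:2]); return np.array([xy[0],xy[1],w[2]])
b0=tocon([.4585,-.146,.0495]); t0=tocon([.4579,-.1459,.0554]); t1=tocon([.4365,-.1406,.1102]); b1=b0+(t1-t0)
print(b0.round(4),b1.round(4))
H0=b0+[.04,0,.045]
# hinge in guard coords
v=H0-HG; aa=-(v@U); nn=v@N; print("hinge a,n",aa,nn)
for g in (0,.05,.1,.13,.15,.17,.2):
    H=gpt(aa,nn,-.06,g); d=b1-H; print(g,"dist",np.hypot(d[0],d[2]).round(4),"h",(np.arctan2(-d[0],-d[2])-np.arctan2(.04,.045)-g).round(3))
E
```

```text
[-0.1212 -0.0602  0.0495] [-0.1433 -0.0603  0.1043]
hinge a,n 0.1314869885131322 0.011268611700032575
0 dist 0.0628 h 1.001
0.05 dist 0.06 h 0.854
0.1 dist 0.058 h 0.697
0.13 dist 0.0574 h 0.599
0.15 dist 0.0571 h 0.533
0.17 dist 0.0571 h 0.467
0.2 dist 0.0573 h 0.368
```

Call:
{"op": "servo_tool", "data": {
  "plan": [
    [[0, 0, 0, 0, -0.36], [0, 0, 0, 0, -0.36], [0, 0, 0, 0, -0.36]]
  ]
}}

```text
time_s: 8.25
eef_pos: [0.439, -0.1418, 0.1115]
eef_rot: [-0.0, 0.123, 0.992, 0.0]
wrist_force: [1.2, 2.9, -3.3]
opening: 0.325
```

Call:
{"op": "servo_tool", "data": {
  "plan": [
    [[0, 0, 0, 0, -0.33], [0, 0, 0, 0, -0.33]]
  ]
}}

```text
time_s: 8.45
eef_pos: [0.4394, -0.1416, 0.1118]
eef_rot: [0.0, 0.123, 0.992, 0.0]
wrist_force: [3.3, 4.0, -2.8]
opening: 0.335
```

```bash
python3 look.py j side;python3 -c "
from h import *
ov('j','side',[0,.15,.2],(260,130,370,230),6)"
```

```text
{'time_s': 8.45, 'eef_pos': [0.439, -0.142, 0.112], 'eef_rot': [0.0, 0.123, 0.992, 0.0], 'wrist_force': [3.32, 3.968, -2.825], 'opening': 0.335}
```

View pics/ov_j_side.png

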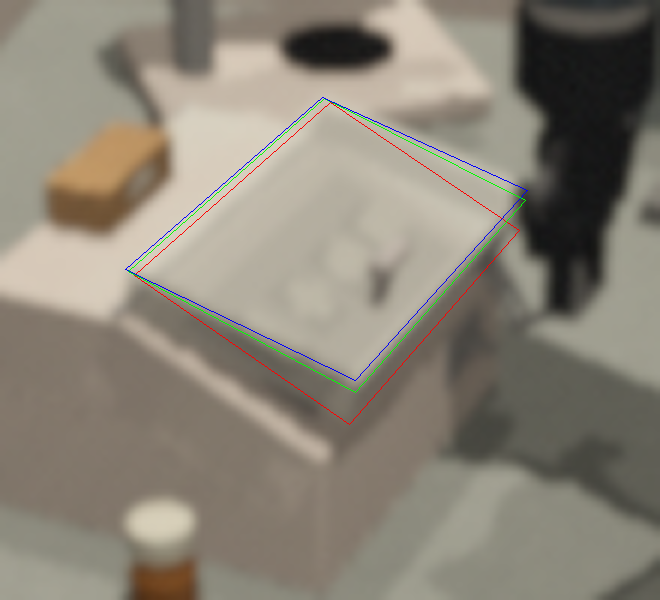

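```bash
python3 - <<'E'
from h import *
for g in (0,.15): print(g,c2w(con(),[gpt(.12,.028,-.005,g),gpt(.12,.028,.0,g)]).round(4))
E
```

```text
0 [[ 0.5136 -0.1028  0.1146]
 [ 0.5148 -0.0979  0.1146]]
0.15 [[ 0.511  -0.1021  0.1328]
 [ 0.5122 -0.0973  0.1328]]
```

Call:
{"op": "servo_tool", "data": {
  "plan": [
    [[0, 0, 0, 0, 0.1], [0, 0, 0, 0, 0.1], [0, 0, 0.04, 0, 0.1], [0, 0, 0.04, 0, -1], [0, 0, 0, 0, -1]]
  ]
}}

```text
time_s: 9.0
eef_pos: [0.4423, -0.1445, 0.1976]
eef_rot: [0.005, 0.123, 0.992, -0.003]
wrist_force: [-0.1, 0.1, 0.3]
opening: 0.221
```

```bash
python3 look.py k wrist,side hasp_bar,guard_handle,hasp_hinge;python3 -c "
from h import *
ov('k','side',[0,.15,.2],(260,130,370,230),6)"
```

```text
{'time_s': 9.0, 'eef_pos': [0.442, -0.144, 0.198], 'eef_rot': [0.005, 0.123, 0.992, -0.003], 'wrist_force': [-0.054, 0.101, 0.346], 'opening': 0.221}
wrist hasp_bar [([317.7, 199.1], 0.95)]
wrist guard_handle []
wrist hasp_hinge [([318.9, 274.4], 0.66)]
side hasp_bar [([353.1, 177.5], 0.61)]
side guard_handle [([381.7, 184.8], 0.6), ([324.7, 172.6], 0.57)]
side hasp_hinge []
```

View pics/k_wrist.png

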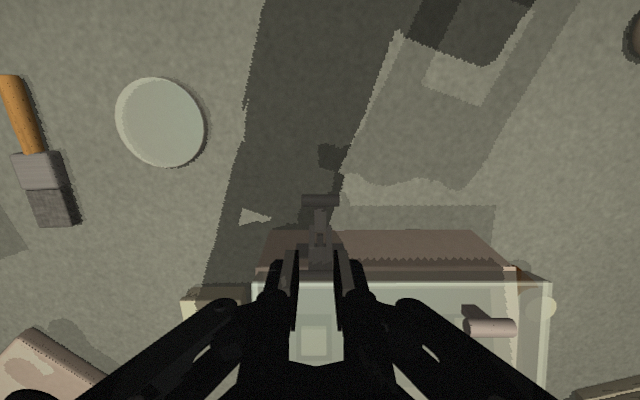

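View pics/ov_k_side.png

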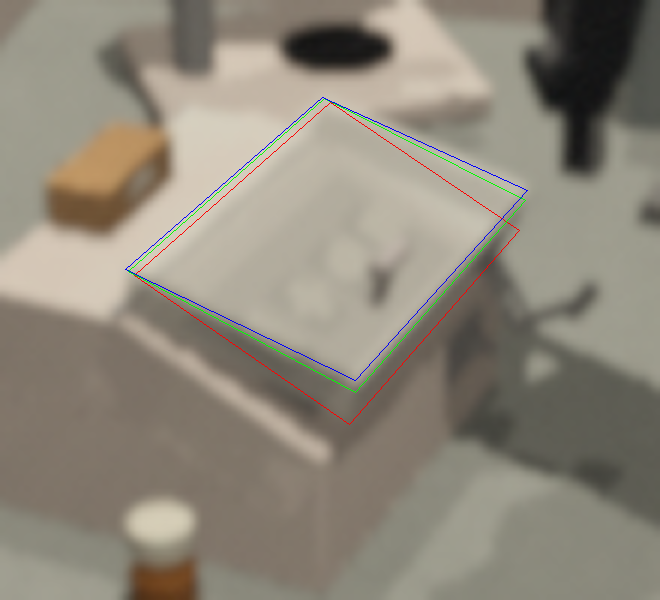

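The hasp bar stands out at (318,199) in the wrist view, still at about 0.55 rad, and the guard is at 0.15. I'll press the guard's front edge back down gently, between the hasp and the handle.

Call:
{"op": "servo_tool", "data": {
  "plan": [
    [[0.036, 0.02, 0, 0, -1], [0.036, 0.02, 0, 0, -1], [0, 0, -0.03, 0, -1], [0, 0, -0.008, 0, -1], [0, 0, -0.006, 0, -1], [0, 0, -0.006, 0, -1], [0, 0, -0.006, 0, -1]]
  ]
}}

```text
time_s: 10.1
eef_pos: [0.511, -0.1021, 0.136]
eef_rot: [0.0, 0.123, 0.992, 0.0]
wrist_force: [0.9, 2.7, 3.7]
opening: 0.003
```

```bash
python3 look.py l side;python3 -c "
from h import *
ov('l','side',[0,.15,.2],(260,130,370,230),6)"
```

```text
{'time_s': 10.1, 'eef_pos': [0.511, -0.102, 0.136], 'eef_rot': [0.0, 0.123, 0.992, 0.0], 'wrist_force': [0.894, 2.747, 3.653], 'opening': 0.003}
```

View pics/ov_l_side.png

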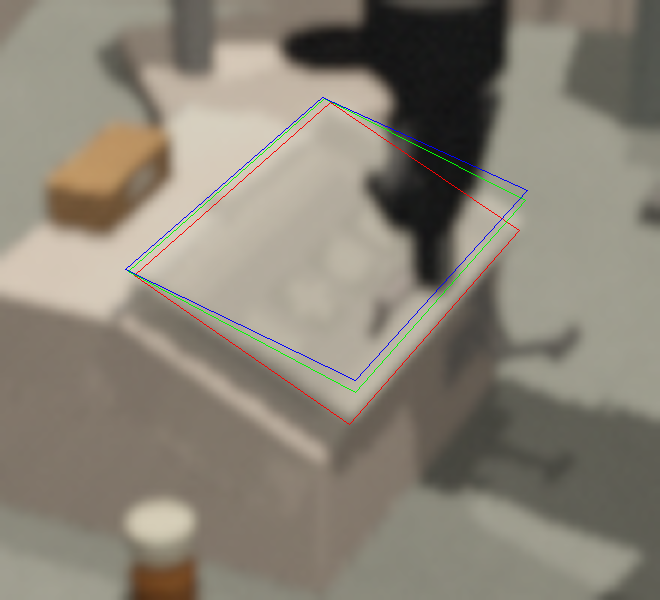

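Call:
{"op": "servo_tool", "data": {
  "plan": [
    [[0, 0, -0.004, 0, -1], [0, 0, -0.003, 0, -1]]
  ]
}}

```text
time_s: 10.35
eef_pos: [0.5118, -0.1025, 0.1303]
eef_rot: [0.001, 0.123, 0.992, -0.0]
wrist_force: [-10.3, 4.7, 31.9]
opening: 0.003
```

```bash
python3 look.py m side;python3 -c "
from h import *
ov('m','side',[0,.15],(260,130,370,230),6)"
```

```text
{'time_s': 10.35, 'eef_pos': [0.512, -0.103, 0.13], 'eef_rot': [0.001, 0.123, 0.992, -0.0], 'wrist_force': [-10.303, 4.66, 31.912], 'opening': 0.003}
```

View pics/ov_m_side.png

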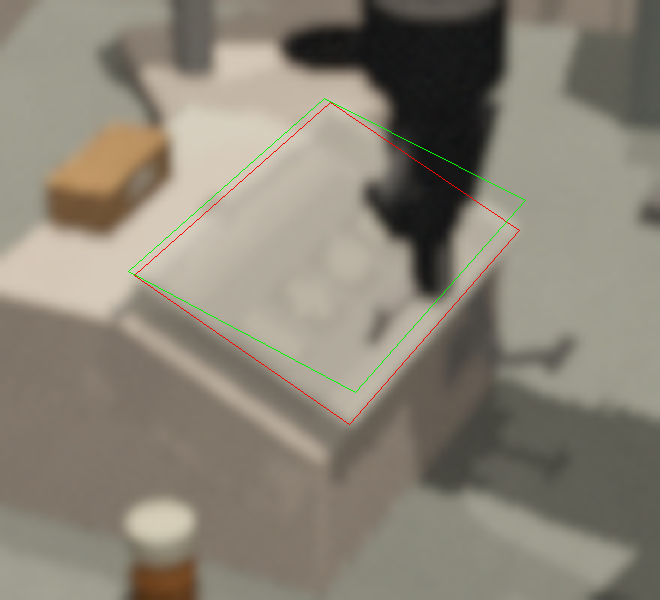

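Call:
{"op": "servo_tool", "data": {
  "plan": [
    [[0, 0, 0.03, 0, -0.5], [0, 0, 0.03, 0, 0], [-0.036, -0.02, 0, 0, 0.1], [-0.036, -0.02, 0, 0, 0.1], [0, 0, 0, 0, 0.1]]
  ]
}}

```text
time_s: 10.9
eef_pos: [0.4359, -0.1434, 0.1883]
eef_rot: [-0.001, 0.124, 0.992, -0.001]
wrist_force: [1.3, 0.4, -0.8]
opening: 0.55
```

```bash
python3 look.py n wrist,side hasp_bar;python3 -c "
from h import *
ov('n','side',[0,.15],(260,130,370,230),6)
i=cv2.imread('pics/n_wrist.png');cv2.imwrite('pics/n_z.png',cv2.resize(i[180:360,230:410],(720,720))[:600])"
```

```text
{'time_s': 10.9, 'eef_pos': [0.436, -0.143, 0.188], 'eef_rot': [-0.001, 0.124, 0.992, -0.001], 'wrist_force': [1.278, 0.407, -0.85], 'opening': 0.55}
wrist hasp_bar [([317.3, 215.4], 0.71)]
side hasp_bar [([351.9, 187.2], 0.63), ([387.7, 168.9], 0.57)]
```

View pics/n_z.png

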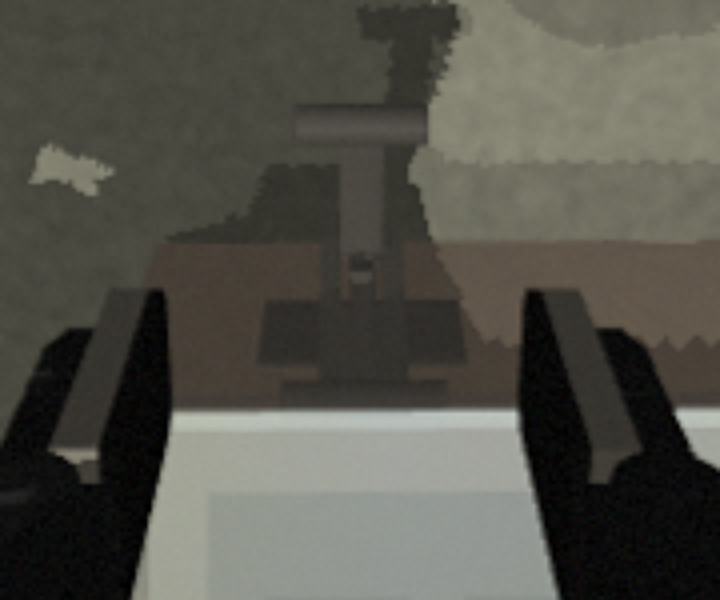

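View pics/ov_n_side.png

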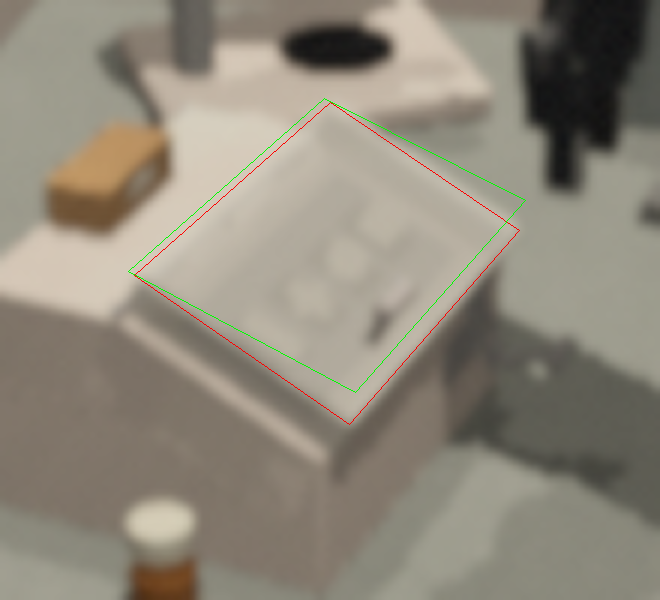

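Guard shut again, with the hasp part-way out. The bar is at (320,211) in the wrist picture.

```bash
cat >> h.py <<'E'
HA,HN=.1315,.0113
P0=np.arctan2(.04,.045);RB=np.hypot(.04,.045)
def barc(h,g=0):
    H=gpt(HA,HN,-.0602,g); f=P0+h+g
    return H+[-RB*np.sin(f),0,-RB*np.cos(f)]
E
python3 - <<'E'
from h import *
import pickle
n=pickle.load(open("n_wrist.pkl","rb"))[0]; s=pickle.load(open("n_side.pkl","rb"))[0]
for h in np.arange(.2,1,.1):
    w=c2w(con(),barc(h))[0]; print(round(h,2),w.round(4),proj(n,w).round(1),proj(s,w).round(1))
E
```

```text
0.2 [ 0.4506 -0.144   0.0584] [[320.2 212.9]] [[351.  190.4]]
0.3 [ 0.4473 -0.1432  0.0634] [[320.2 211.4]] [[352.  189.4]]
0.4 [ 0.4445 -0.1425  0.0687] [[320.3 210.5]] [[352.9 188.2]]
0.5 [ 0.4423 -0.1419  0.0742] [[320.4 210.2]] [[353.6 186.9]]
0.6 [ 0.4406 -0.1415  0.08  ] [[320.5 210.6]] [[354.1 185.5]]
0.7 [ 0.4395 -0.1412  0.0859] [[320.6 211.8]] [[354.5 184.1]]
0.8 [ 0.4389 -0.1411  0.0919] [[320.7 213.8]] [[354.8 182.5]]
0.9 [ 0.439  -0.1411  0.0979] [[320.8 216.6]] [[354.8 181. ]]
```

Call:
{"op": "servo_tool", "data": {
  "plan": [
    [[0.002, 0, -0.04, 0, 0.1], [0, 0, -0.04, 0, 0.1], [0, 0, -0.03, 0, 0.1], [0, 0, 0, 0, -0.4], [0, 0, 0, 0, -0.4], [0, 0, 0, 0, -0.4]]
  ]
}}

```text
time_s: 11.7
eef_pos: [0.4387, -0.1404, 0.0781]
eef_rot: [-0.004, 0.122, 0.993, 0.001]
wrist_force: [-8.7, 0.5, -6.2]
opening: 0.312
```

```bash
python3 look.py o wrist;python3 -c "
from h import *
i=cv2.imread('pics/o_wrist.png');cv2.imwrite('pics/o_z.png',cv2.resize(i[200:400,220:420],(600,600)))
P=np.array([c2w(con(),barc(h))[0] for h in np.linspace(.5,2.1,17)]).round(3);print(np.diff(P,axis=0).round(3).tolist())"
```

```text
{'time_s': 11.7, 'eef_pos': [0.439, -0.14, 0.078], 'eef_rot': [-0.004, 0.122, 0.993, 0.001], 'wrist_force': [-8.716, 0.457, -6.168], 'opening': 0.312}
[[-0.001, 0.0, 0.006], [-0.002, 0.001, 0.006], [0.0, 0.0, 0.006], [0.0, 0.0, 0.006], [0.001, 0.0, 0.006], [0.001, -0.001, 0.006], [0.002, 0.0, 0.005], [0.002, -0.001, 0.006], [0.003, 0.0, 0.005], [0.003, -0.001, 0.005], [0.004, -0.001, 0.005], [0.004, -0.001, 0.004], [0.005, -0.001, 0.004], [0.005, -0.001, 0.003], [0.005, -0.002, 0.003], [0.005, -0.001, 0.002]]
```

View pics/o_z.png

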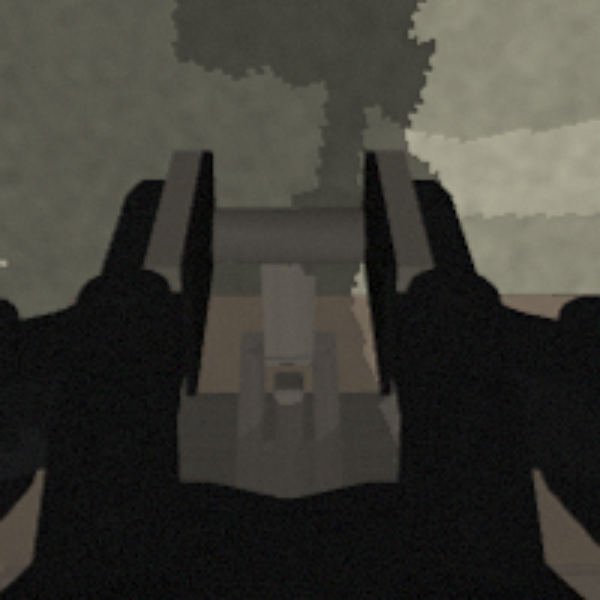

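Call:
{"op": "servo_tool", "data": {
  "plan": [
    [[0, 0, 0, 0, -0.37]]
  ]
}}

```text
time_s: 11.85
eef_pos: [0.4386, -0.1404, 0.0784]
eef_rot: [-0.003, 0.122, 0.993, 0.001]
wrist_force: [-9.5, 0.4, -5.9]
opening: 0.317
```

Call:
{"op": "servo_tool", "data": {
  "plan": [
    [[-0.001, 0, 0.006, 0, -0.37], [-0.001, 0, 0.006, 0, -0.37]]
  ]
}}

```text
time_s: 12.05
eef_pos: [0.4349, -0.1395, 0.0896]
eef_rot: [-0.006, 0.122, 0.993, 0.002]
wrist_force: [-11.4, 1.7, -8.1]
opening: 0.318
```

```bash
python3 look.py q side,wrist hasp_bar;python3 -c "
from h import *
ov('q','side',[0,.15],(260,130,370,230),6)"
```

```text
{'time_s': 12.05, 'eef_pos': [0.435, -0.14, 0.09], 'eef_rot': [-0.006, 0.122, 0.993, 0.002], 'wrist_force': [-11.436, 1.659, -8.117], 'opening': 0.318}
side hasp_bar [([354.4, 186.1], 0.5), ([385.3, 184.8], 0.43)]
wrist hasp_bar [([313.5, 277.8], 0.88)]
```

View pics/ov_q_side.png

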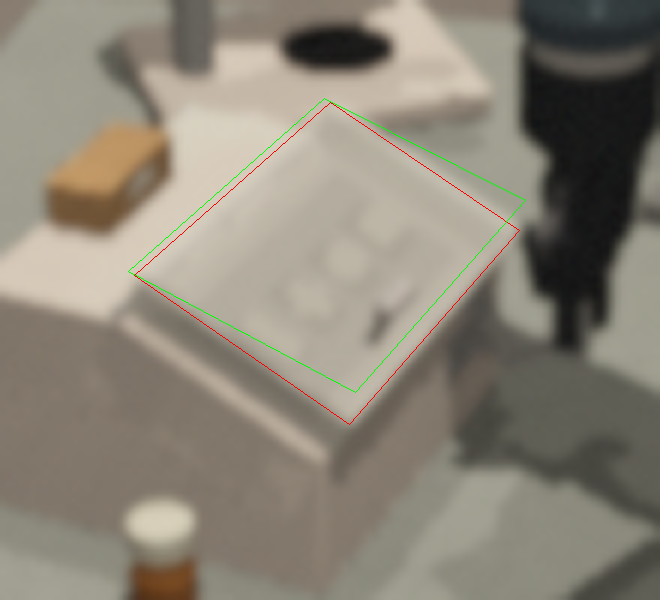

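Call:
{"op": "servo_tool", "data": {
  "plan": [
    [[-0.002, 0.001, 0.006, 0, -0.37], [-0.002, 0, 0.006, 0, -0.37], [0, 0, 0.006, 0, -0.37]]
  ]
}}

```text
time_s: 12.55
eef_pos: [0.4344, -0.1398, 0.1095]
eef_rot: [-0.001, 0.122, 0.993, 0.001]
wrist_force: [-1.7, 0.0, -3.0]
opening: 0.319
```

```bash
python3 look.py r side,wrist hasp_bar;python3 -c "
from h import *
ov('r','side',[0,.15],(260,130,370,230),6)"
```

```text
{'time_s': 12.55, 'eef_pos': [0.434, -0.14, 0.11], 'eef_rot': [-0.001, 0.122, 0.993, 0.001], 'wrist_force': [-1.747, 0.033, -2.963], 'opening': 0.319}
side hasp_bar [([351.9, 180.6], 0.4)]
wrist hasp_bar [([313.1, 273.8], 0.6)]
```

View pics/ov_r_side.png

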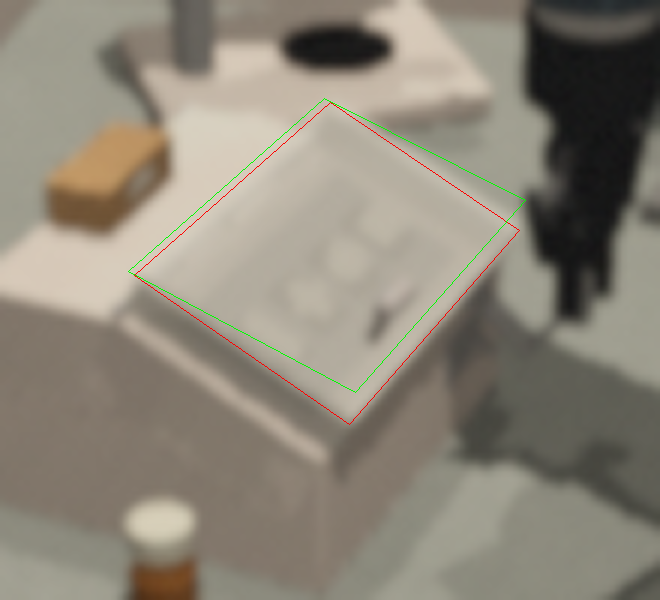

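View pics/r_wrist.png

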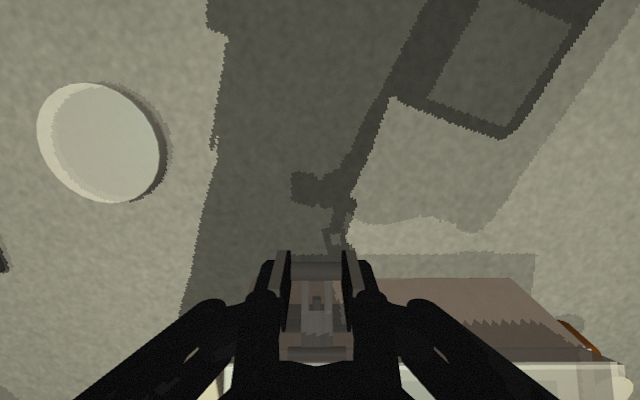

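Call:
{"op": "servo_tool", "data": {
  "plan": [
    [[0, 0, 0.006, 0, -0.37], [0.001, -0.001, 0.006, 0, -0.37], [0.002, 0, 0.005, 0, -0.37], [0.002, -0.001, 0.006, 0, -0.37], [0.003, 0, 0.005, 0, -0.37]]
  ]
}}

```text
time_s: 13.25
eef_pos: [0.4443, -0.1425, 0.1383]
eef_rot: [0.001, 0.123, 0.992, 0.0]
wrist_force: [3.7, 4.0, -4.6]
opening: 0.318
```

```bash
python3 look.py s side hasp_bar;python3 -c "
from h import *
ov('s','side',[0,.15],(260,130,370,230),6)"
```

```text
{'time_s': 13.25, 'eef_pos': [0.444, -0.142, 0.138], 'eef_rot': [0.001, 0.123, 0.992, 0.0], 'wrist_force': [3.702, 3.953, -4.636], 'opening': 0.318}
side hasp_bar [([351.6, 171.7], 0.51), ([370.9, 337.4], 0.5)]
```

View pics/ov_s_side.png

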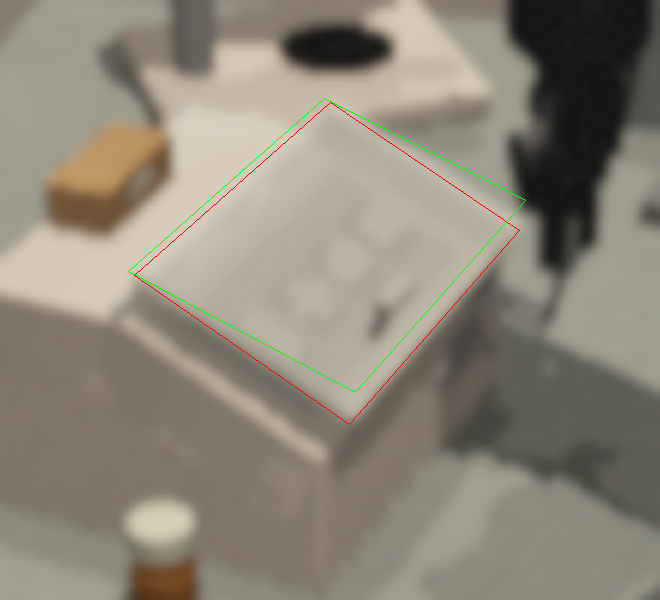

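Call:
{"op": "servo_tool", "data": {
  "plan": [
    [[0.004, -0.001, 0.005, 0, -0.37], [0.004, -0.001, 0.005, 0, -0.37], [0.004, -0.001, 0.004, 0, -0.37], [0.005, -0.001, 0.004, 0, -0.37], [0.005, -0.001, 0.003, 0, -0.37], [0.006, -0.002, 0.003, 0, -0.37]]
  ]
}}

```text
time_s: 13.95
eef_pos: [0.4716, -0.1493, 0.162]
eef_rot: [0.0, 0.122, 0.992, 0.0]
wrist_force: [-3.0, 8.2, 1.6]
opening: 0.319
```

Call:
{"op": "servo_tool", "data": {
  "plan": [
    [[0, 0, 0, 0, -0.2], [0, 0, 0, 0, 0.1], [0, 0, 0.04, 0, 0.1], [-0.02, 0.02, 0.04, 0, 0.1], [-0.02, 0.03, 0, 0, 0.1], [0, 0, 0, 0, 0.1]]
  ]
}}

```text
time_s: 14.55
eef_pos: [0.4302, -0.0983, 0.2423]
eef_rot: [0.001, 0.122, 0.993, -0.001]
wrist_force: [-1.0, 0.1, -1.3]
opening: 0.545
```

```bash
python3 look.py t wrist,side hasp_bar,guard_handle;python3 -c "
from h import *
ov('t','side',[0,.15],(260,130,370,230),6)"
```

```text
{'time_s': 14.55, 'eef_pos': [0.43, -0.098, 0.242], 'eef_rot': [0.001, 0.122, 0.993, -0.001], 'wrist_force': [-1.022, 0.068, -1.284], 'opening': 0.545}
wrist hasp_bar [([269.7, 264.9], 0.95)]
wrist guard_handle [([395.1, 289.8], 0.7)]
side hasp_bar []
side guard_handle [([323.1, 179.2], 0.55)]
```

View pics/ov_t_side.png

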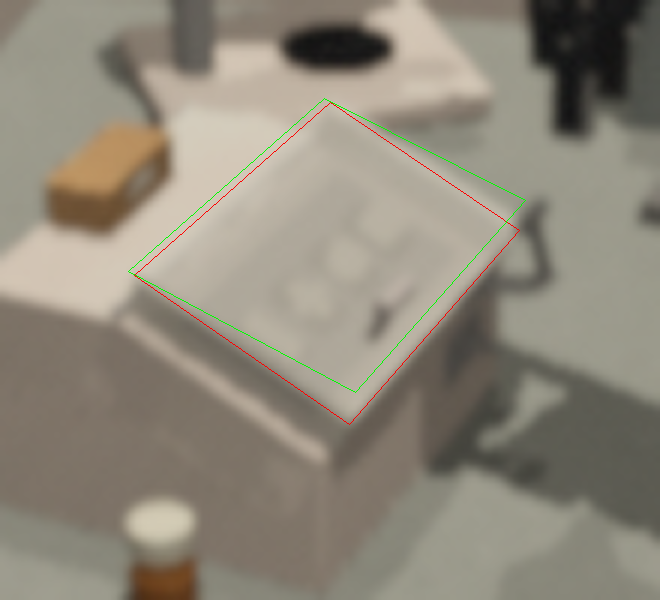

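View pics/t_wrist.png

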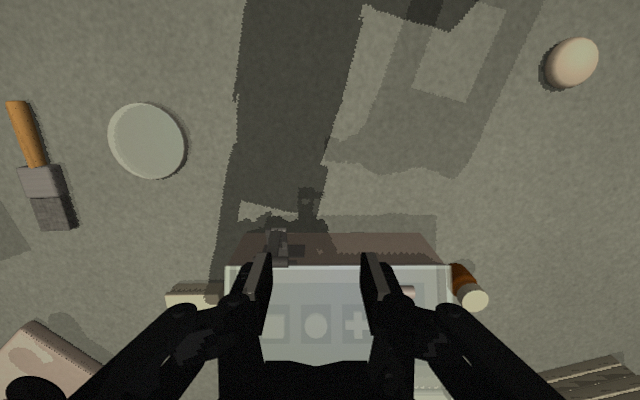

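```bash
python3 - <<'E'
from h import *
import pickle
n=pickle.load(open("t_wrist.pkl","rb"))[0]; s=pickle.load(open("t_side.pkl","rb"))[0]
for h in np.arange(1.2,2.4,.1):
    w=c2w(con(),barc(h))[0]; print(round(h,2),w.round(4),proj(n,w).round(1)[0],((proj(s,w)[0]-[260,130]+.5)*6).round())
im=cv2.resize(n["img"][210:310,220:320],None,fx=6,fy=6,interpolation=2);cv2.imwrite("pics/t_z.png",im)
E
```

```text
1.2 [ 0.4425 -0.142   0.1155] [274.2 221.7] [567. 279.]
1.3 [ 0.4448 -0.1426  0.121 ] [273.5 226.5] [563. 270.]
1.4 [ 0.4477 -0.1433  0.1263] [272.9 231.8] [559. 260.]
1.5 [ 0.451  -0.1441  0.1312] [272.3 237.7] [553. 251.]
1.6 [ 0.4548 -0.145   0.1358] [271.8 244.1] [547. 242.]
1.7 [ 0.459  -0.1461  0.14  ] [271.4 250.8] [539. 233.]
1.8 [ 0.4636 -0.1472  0.1437] [271.  257.8] [532. 226.]
1.9 [ 0.4685 -0.1484  0.1469] [270.8 264.9] [523. 219.]
2.0 [ 0.4737 -0.1497  0.1496] [270.7 272.1] [514. 212.]
2.1 [ 0.4792 -0.1511  0.1518] [270.6 279.2] [504. 207.]
2.2 [ 0.4848 -0.1525  0.1533] [270.7 286.2] [495. 202.]
2.3 [ 0.4906 -0.1539  0.1543] [270.9 292.8] [484. 198.]
```

View pics/t_z.png

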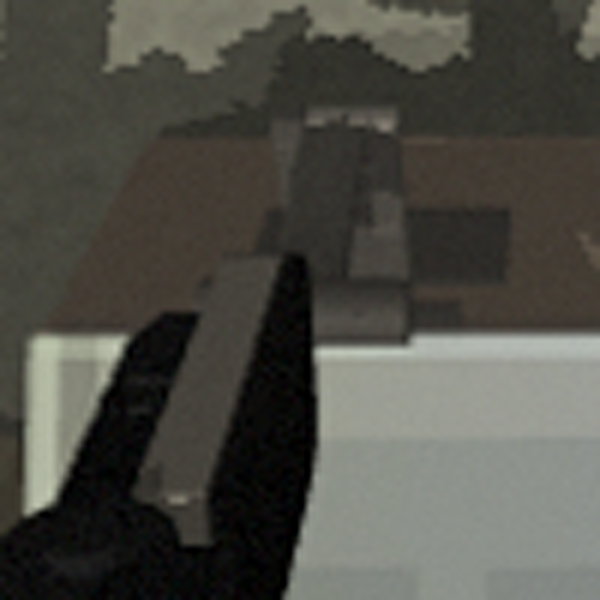

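Hasp at about 1.86 rad, guard shut. Next is the handle.

Call:
{"op": "servo_tool", "data": {
  "plan": [
    [[0.03, 0.025, 0, 0, 0.1], [0.03, 0.025, 0, 0, 0.1], [0.02, 0, -0.02, 0, 0.1], [0, 0, -0.02, 0, 0.1], [0, 0, 0, 0, 0.1]]
  ]
}}

```text
time_s: 15.35
eef_pos: [0.5096, -0.0495, 0.197]
eef_rot: [-0.003, 0.123, 0.992, 0.001]
wrist_force: [-0.8, 0.6, -0.6]
opening: 0.546
```

```bash
python3 look.py u wrist guard_handle;python3 -c "
from h import *
import pickle
p=pickle.load(open('u_wrist.pkl','rb'))[0]
w=np.array([.522,-.0484,.1433]); print(proj(p,w),proj(p,w+[0,0,.01]),proj(p,w+[.01,0,0]))
i=p['img'];cv2.imwrite('pics/u_z.png',cv2.resize(i[200:400,220:420],(600,600)))"
```

```text
{'time_s': 15.35, 'eef_pos': [0.51, -0.049, 0.197], 'eef_rot': [-0.003, 0.123, 0.992, 0.001], 'wrist_force': [-0.755, 0.579, -0.564], 'opening': 0.546}
wrist guard_handle [([320.3, 249.7], 0.94)]
[[322.91295094 249.6346214 ]] [[323.26318692 256.84061768]] [[326.32939549 262.22208738]]
```

View pics/u_z.png

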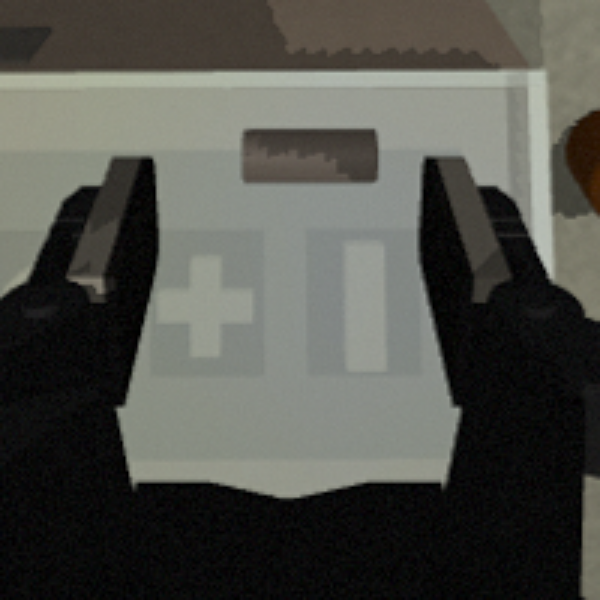

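Call:
{"op": "servo_tool", "data": {
  "plan": [
    [[0.011, 0.001, -0.025, 0, 0.1], [0, 0, -0.027, 0, 0.1], [0, 0, 0, 0, 0.1], [0, 0, 0, 0, -0.3], [0, 0, 0, 0, -1], [0, 0, 0, 0, -1], [0, 0, 0, 0, -1]]
  ]
}}

```text
time_s: 16.15
eef_pos: [0.5226, -0.048, 0.1503]
eef_rot: [0.001, 0.123, 0.992, 0.001]
wrist_force: [1.8, 7.0, -3.5]
opening: 0.324
```

```bash
python3 look.py v wrist;python3 -c "
from h import *
i=cv2.imread('pics/v_wrist.png');cv2.imwrite('pics/v_z.png',cv2.resize(i[200:400,220:420],(600,600)))
P=np.array([c2w(con(),gpt(.112,.056,.05,g))[0] for g in np.linspace(0,1.6,25)]).round(3);print(np.diff(P,axis=0).round(3).tolist(),P[-1]-P[0])"
```

```text
{'time_s': 16.15, 'eef_pos': [0.523, -0.048, 0.15], 'eef_rot': [0.001, 0.123, 0.992, 0.001], 'wrist_force': [1.752, 6.992, -3.468], 'opening': 0.324}
[[0.0, 0.0, 0.009], [0.001, -0.001, 0.008], [0.002, 0.0, 0.008], [0.002, 0.0, 0.008], [0.002, -0.001, 0.008], [0.003, -0.001, 0.008], [0.004, -0.001, 0.007], [0.004, -0.001, 0.008], [0.004, -0.001, 0.007], [0.005, -0.001, 0.006], [0.005, -0.001, 0.007], [0.006, -0.002, 0.006], [0.006, -0.001, 0.005], [0.007, -0.002, 0.005], [0.006, -0.001, 0.005], [0.007, -0.002, 0.004], [0.008, -0.002, 0.004], [0.007, -0.002, 0.003], [0.008, -0.002, 0.003], [0.008, -0.002, 0.002], [0.008, -0.002, 0.001], [0.008, -0.002, 0.001], [0.008, -0.002, 0.001], [0.008, -0.002, 0.0]] [ 0.127 -0.032  0.124]
```

View pics/v_z.png

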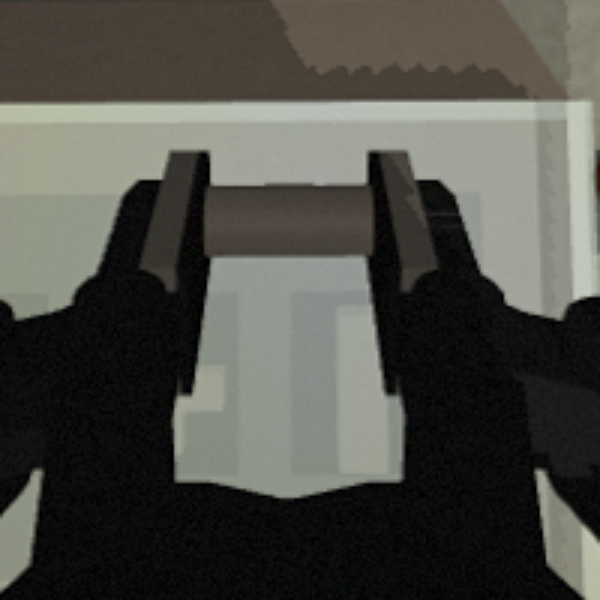

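Handle gripped across its ends. Raising along the arc.

Call:
{"op": "servo_tool", "data": {
  "plan": [
    [[0, 0, 0.009, 0, -1], [0.001, -0.001, 0.008, 0, -1], [0.002, 0, 0.008, 0, -1], [0.002, 0, 0.008, 0, -1], [0.002, -0.001, 0.008, 0, -1], [0.003, -0.001, 0.008, 0, -1], [0.004, -0.001, 0.007, 0, -1], [0.004, -0.001, 0.008, 0, -1]]
  ]
}}

```text
time_s: 17.0
eef_pos: [0.5408, -0.0525, 0.2132]
eef_rot: [0.001, 0.123, 0.992, 0.001]
wrist_force: [10.6, 4.4, -15.5]
opening: 0.325
```

Call:
{"op": "servo_tool", "data": {
  "plan": [
    [[0.004, -0.001, 0.007, 0, -1], [0.005, -0.001, 0.006, 0, -1], [0.005, -0.001, 0.007, 0, -1], [0.006, -0.002, 0.006, 0, -1], [0.006, -0.001, 0.005, 0, -1], [0.007, -0.002, 0.005, 0, -1], [0.006, -0.001, 0.005, 0, -1], [0.007, -0.002, 0.004, 0, -1]]
  ]
}}

```text
time_s: 17.8
eef_pos: [0.585, -0.0634, 0.2566]
eef_rot: [-0.002, 0.122, 0.992, 0.001]
wrist_force: [2.7, 6.5, -16.6]
opening: 0.328
```

```bash
python3 look.py w side,wrist;python3 -c "
from h import *
ov('w','side',[.9,1.07,1.2],(240,90,370,210),5)"
```

```text
{'time_s': 17.8, 'eef_pos': [0.585, -0.063, 0.257], 'eef_rot': [-0.002, 0.122, 0.992, 0.001], 'wrist_force': [2.738, 6.5, -16.587], 'opening': 0.328}
```

View pics/ov_w_side.png

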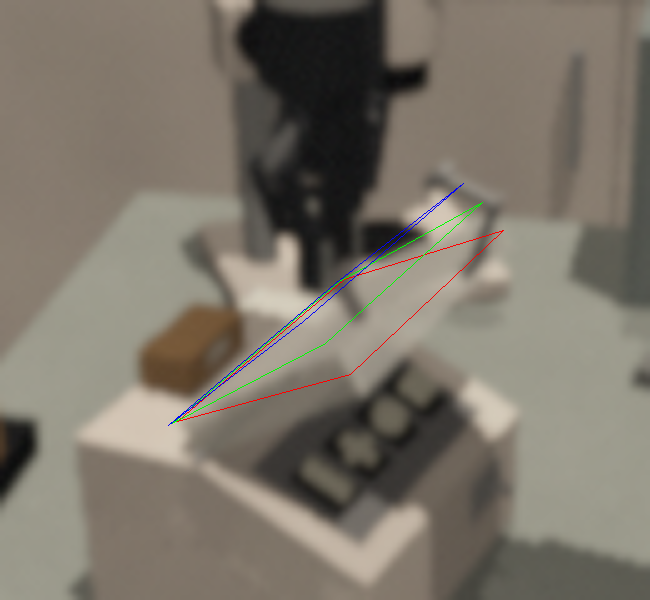

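View pics/w_wrist.png

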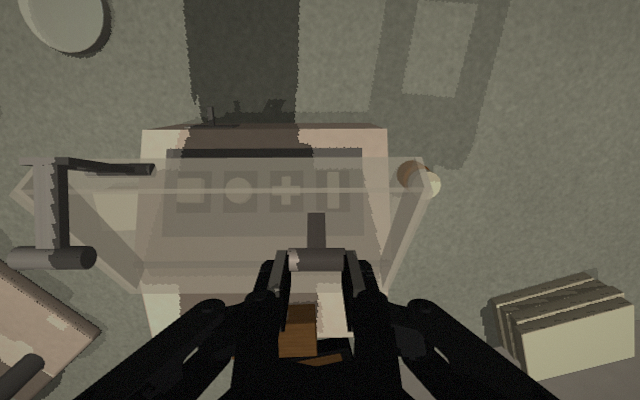

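Call:
{"op": "servo_tool", "data": {
  "plan": [
    [[0.008, -0.002, 0.004, 0, -1], [0.007, -0.002, 0.003, 0, -1], [0.008, -0.002, 0.003, 0, -1], [0.008, -0.002, 0.002, 0, -1], [0.008, -0.002, 0.001, 0, -1], [0.008, -0.002, 0.001, 0, -1], [0.008, -0.002, 0.001, 0, -1], [0.008, -0.002, 0, 0, -1]]
  ]
}}

```text
time_s: 18.7
eef_pos: [0.648, -0.0788, 0.273]
eef_rot: [-0.002, 0.122, 0.993, 0.002]
wrist_force: [-5.4, 8.2, -4.4]
opening: 0.31
```

```bash
python3 look.py x side,wrist;python3 -c "
from h import *
ov('x','side',[1.4,1.5,1.6],(240,90,370,210),5)"
```

```text
{'time_s': 18.7, 'eef_pos': [0.648, -0.079, 0.273], 'eef_rot': [-0.002, 0.122, 0.993, 0.002], 'wrist_force': [-5.368, 8.211, -4.417], 'opening': 0.31}
```

View pics/ov_x_side.png

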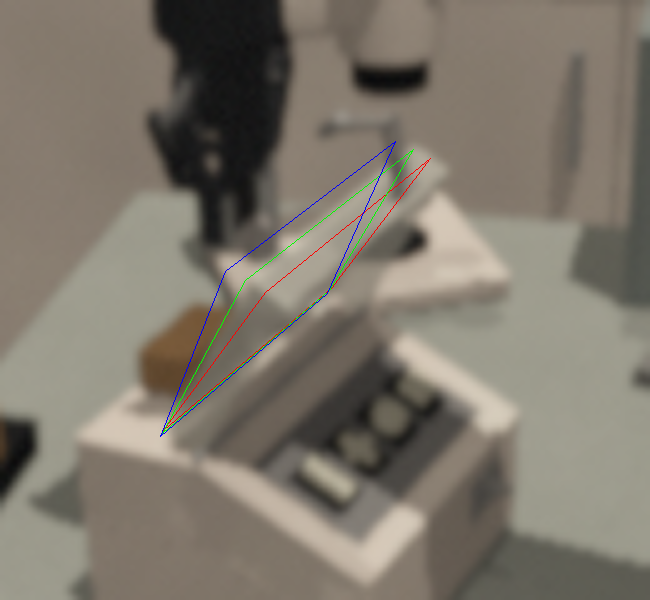

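View pics/x_wrist.png

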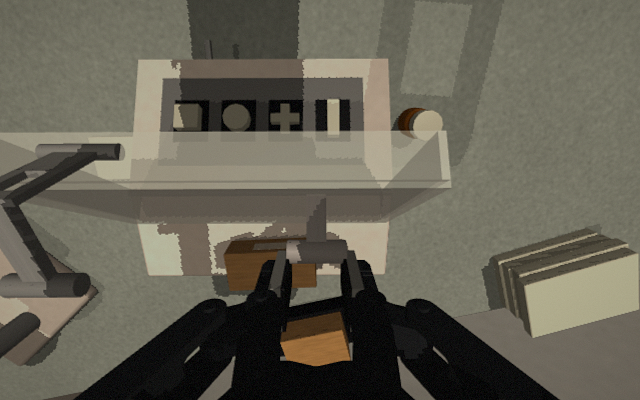

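Call:
{"op": "servo_tool", "data": {
  "plan": [
    [[0.008, -0.002, -0.001, 0, -1], [0.008, -0.002, -0.001, 0, -1], [0.006, -0.001, -0.001, 0, -1]]
  ]
}}

```text
time_s: 19.1
eef_pos: [0.667, -0.084, 0.271]
eef_rot: [-0.006, 0.122, 0.993, 0.001]
wrist_force: [-5.4, 2.5, -0.1]
opening: 0.213
```

```bash
python3 look.py y side,wrist;python3 -c "
from h import *
ov('y','side',[1.4,1.5,1.6],(240,90,370,210),5)"
```

```text
{'time_s': 19.1, 'eef_pos': [0.667, -0.084, 0.271], 'eef_rot': [-0.006, 0.122, 0.993, 0.001], 'wrist_force': [-5.411, 2.509, -0.064], 'opening': 0.213}
```

View pics/ov_y_side.png

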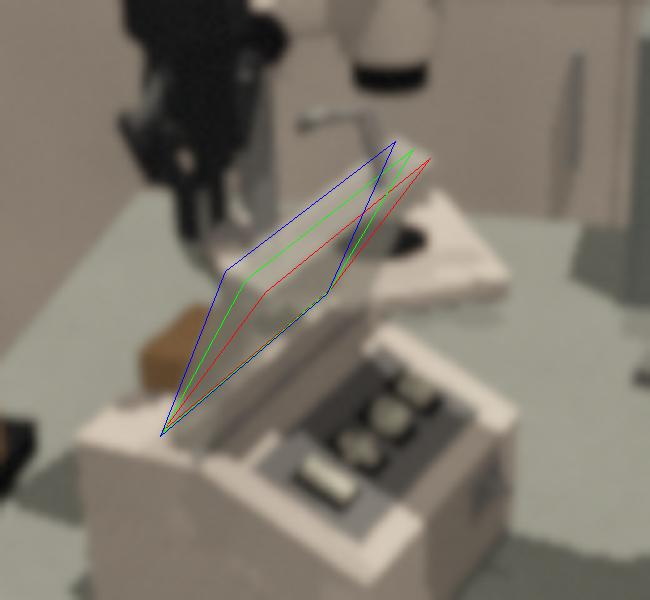

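View pics/y_wrist.png

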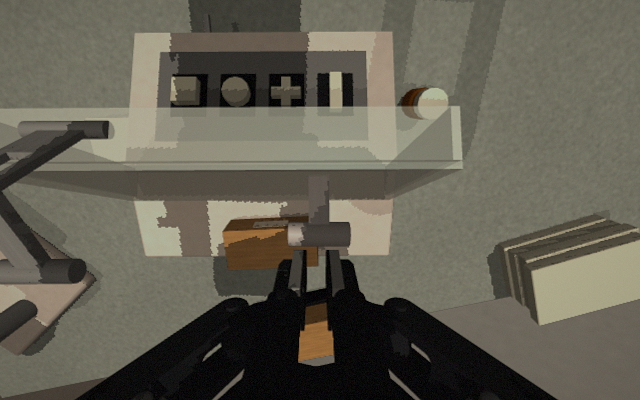

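```bash
python3 -c "
from h import *
ov('y','wrist',[1.4,1.5,1.6],(0,20,640,300),1.25)
ov('y','side',[1.55,1.6],(255,110,335,200),7)"
```

```text
(no output)
```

View pics/ov_y_wrist.png

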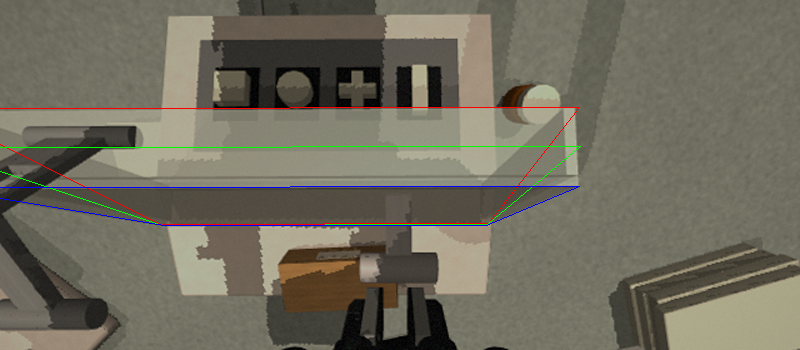

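View pics/ov_y_side.png

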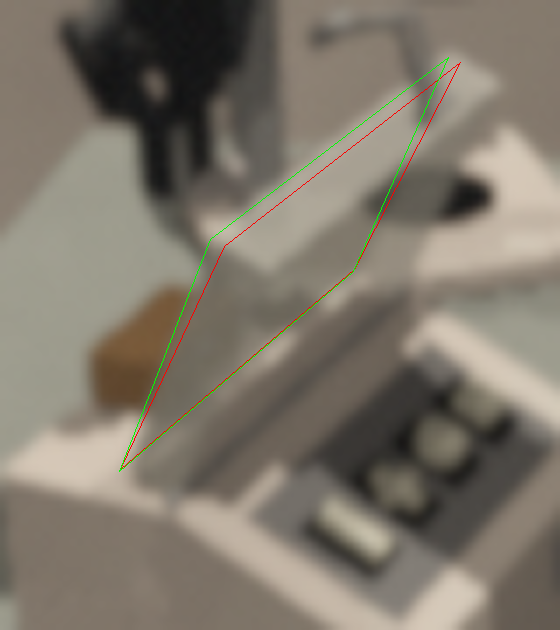

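The wrist overlay puts the guard's front edge on the 1.6 line, and the side view agrees at about 1.58, so the guard is fully open. The handle has slipped free of the fingers. Now I'll check the key positions and the wrist joint range.

```bash
python3 - <<'E'
from h import *
import pickle
c0=np.load("con.npy"); uk,yk=c0[3:5]
def key(i,n): return c2w(con(),HG-uk*U+n*N+[0,yk+.066-.044*i,0])[0]
for tag in "xy":
    p=pickle.load(open(f"{tag}_wrist.pkl","rb"))[0]
    for i,k in enumerate(["bar","cross","round","square"]): print(tag,k,proj(p,key(i,0))[0].round(1),proj(p,key(i,.011))[0].round(1))
    im=cv2.resize(p["img"][40:150,150:370],None,fx=3.5,fy=3.5,interpolation=2)
    for i in range(4):
        for n,col in((0,(0,0,255)),(.011,(0,255,0))):
            q=((proj(p,key(i,n))[0]-[150,40]+.5)*3.5).astype(int); cv2.drawMarker(im,tuple(int(v) for v in q),col,0,12,1)
    cv2.imwrite(f"pics/k_{tag}.png",im)
print(get_obs()["q"])
E
```

```text
x bar [332.8 120.8] [333.5 116. ]
x cross [285.7 120.8] [284.5 116. ]
x round [238.6 120.9] [235.5 116.1]
x square [191.5 121. ] [186.5 116.2]
y bar [335.2  95.1] [336.  89.]
y cross [286.6  95.2] [285.3  89.1]
y round [238.   95.3] [234.7  89.3]
y square [189.4  95.4] [184.1  89.4]
[-3.02295853e-01  3.84650047e-01  1.29855585e+00 -6.70340423e-04
  1.45604205e+00 -1.62733977e+00]
```

View pics/k_x.png

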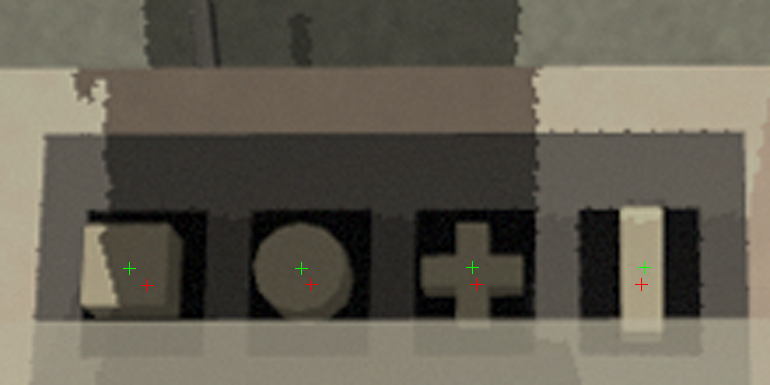

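View pics/k_y.png

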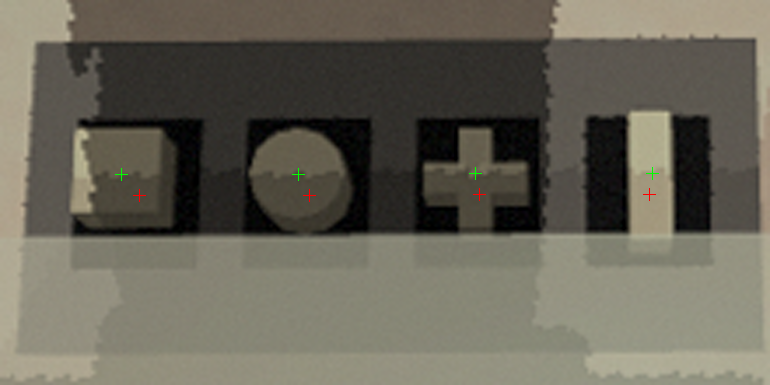

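The keys project to within a pixel or two of the model. With the tool fixed pointing down, I'll turn it a quarter turn and open the jaws. The rear finger can then reach the keys under the guard, with the gripper body in front of it.

Call:
{"op": "servo_tool", "data": {
  "plan": [
    [[0.006, -0.0015, 0, 0, -0.6], [0, 0, 0.04, 0, -0.6], [0, 0, 0.04, 0, -0.6], [0, 0, 0, -0.14, -0.6], [-0.03, -0.005, 0, -0.14, -0.6], [-0.03, -0.005, 0, -0.14, -0.6], [-0.03, -0.005, 0, -0.14, -0.6], [-0.03, -0.005, 0, -0.14, -0.6]]
  ]
}}

```text
time_s: 20.0
eef_pos: [0.5566, -0.1082, 0.3513]
eef_rot: [0.002, 0.458, 0.889, -0.0]
wrist_force: [-0.0, -0.2, 0.4]
opening: 0.199
```

Call:
{"op": "servo_tool", "data": {
  "plan": [
    [[-0.03, -0.005, 0, -0.14, -0.6], [-0.025, -0.005, 0, -0.14, 1], [0, 0, 0, -0.14, 1], [0, 0, 0, -0.14, 1], [0, 0, 0, -0.14, 1], [0, 0, 0, -0.14, 1], [0, 0, 0, -0.031, 1], [0, 0, 0, 0, 1]]
  ]
}}

```text
time_s: 20.8
eef_pos: [0.5026, -0.1181, 0.3514]
eef_rot: [0.002, 0.789, 0.615, 0.001]
wrist_force: [-1.0, -0.1, 0.3]
opening: 0.998
```

```bash
python3 look.py A side,wrist;python3 -c "
from h import *
ov('A','side',[1.5,1.6],(240,90,370,210),5)
print(get_obs()['q'])"
```

```text
{'time_s': 20.8, 'eef_pos': [0.503, -0.118, 0.351], 'eef_rot': [0.002, 0.789, 0.615, 0.001], 'wrist_force': [-1.001, -0.088, 0.341], 'opening': 0.998}
[-4.60550065e-01 -2.48706035e-02  1.61563253e+00 -1.18292414e-04
  1.54864299e+00 -2.15331938e-01]
```

View pics/ov_A_side.png

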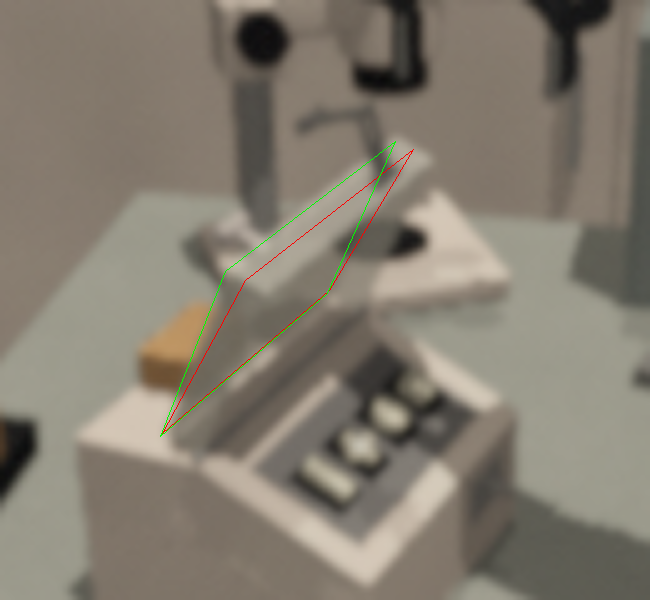

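View pics/A_wrist.png

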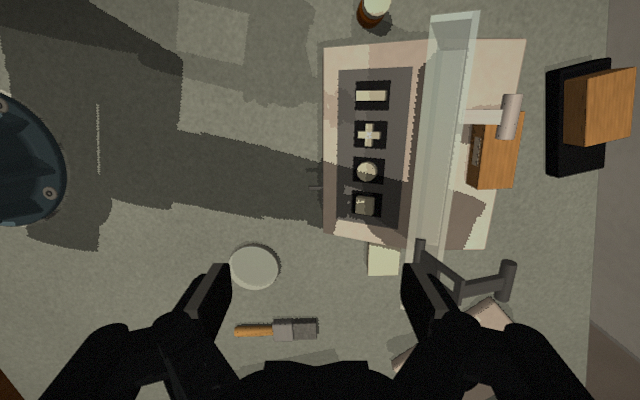

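The side view shows the guard standing at 1.6 and the hasp clear. The wrist view, now turned, shows the key column at columns 357-385, from bar at row 95 to square at row 206, with the rear finger on the right. Descending in front of the guard.

Call:
{"op": "servo_tool", "data": {
  "plan": [
    [[-0.002, 0.001, -0.04, 0, 1], [0, 0, -0.045, 0, 1], [0, 0, -0.045, 0, 1], [0, 0, -0.04, 0, 1], [0, 0, -0.015, 0, 1], [0, 0, 0, 0, 1]]
  ]
}}

```text
time_s: 21.5
eef_pos: [0.4984, -0.1157, 0.1621]
eef_rot: [-0.002, 0.788, 0.615, -0.001]
wrist_force: [0.5, -0.4, -0.1]
opening: 0.998
```

```bash
python3 look.py B side,wrist;python3 -c "
from h import *
i=cv2.imread('pics/B_side.png');cv2.imwrite('pics/B_sz.png',cv2.resize(i[90:210,240:370],(650,600),interpolation=2))"
```

```text
{'time_s': 21.5, 'eef_pos': [0.498, -0.116, 0.162], 'eef_rot': [-0.002, 0.788, 0.615, -0.001], 'wrist_force': [0.469, -0.435, -0.088], 'opening': 0.998}
```

View pics/B_sz.png

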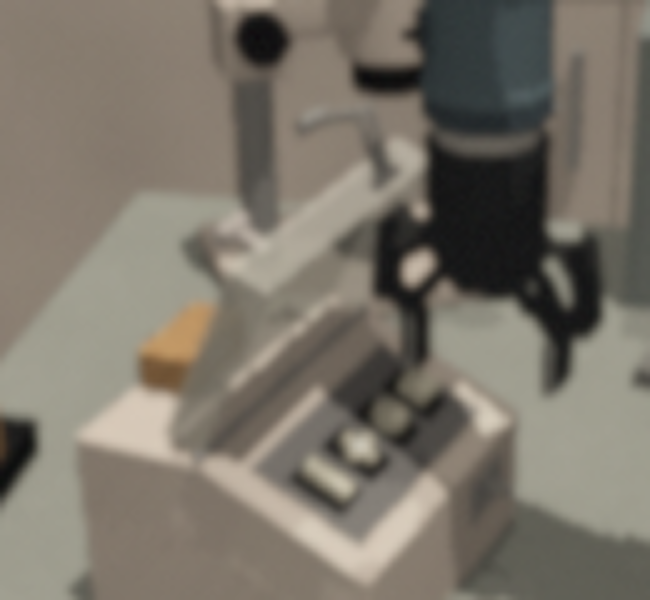

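View pics/B_wrist.png

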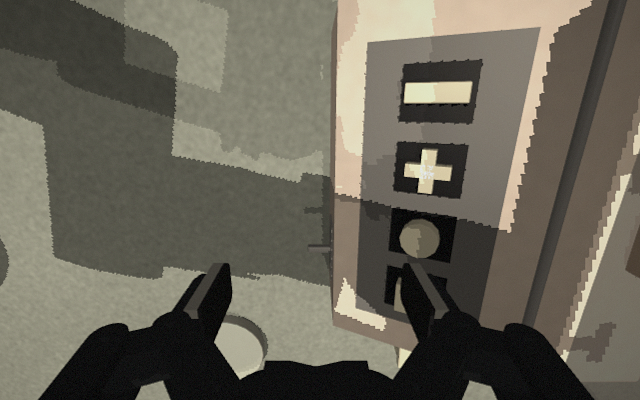

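```bash
python3 - <<'E'
from h import *
import pickle
p=pickle.load(open("B_wrist.pkl","rb"))[0]
T=np.array([.4984,-.1157,.1621]); a=-.2445
ex=np.array([np.cos(a),np.sin(a),0]); ey=np.array([-np.sin(a),np.cos(a),0])
for d in (.0425,.049,.057):
    for tz in (0,-.005,-.014): print(d,tz,[proj(p,T+d*ex+s*.011*ey+[0,0,tz])[0].round().tolist() for s in (1,-1)])
cv2.imwrite("pics/B_z.png",cv2.resize(p["img"][200:350,350:520],None,fx=4,fy=4,interpolation=2))
E
```

```text
0.0425 0 [[399.0, 256.0], [395.0, 294.0]]
0.0425 -0.005 [[396.0, 251.0], [393.0, 288.0]]
0.0425 -0.014 [[392.0, 243.0], [389.0, 278.0]]
0.049 0 [[412.0, 256.0], [408.0, 294.0]]
0.049 -0.005 [[409.0, 251.0], [405.0, 288.0]]
0.049 -0.014 [[404.0, 243.0], [400.0, 278.0]]
0.057 0 [[428.0, 256.0], [423.0, 294.0]]
0.057 -0.005 [[425.0, 251.0], [420.0, 288.0]]
0.057 -0.014 [[419.0, 243.0], [415.0, 278.0]]
```

View pics/B_z.png

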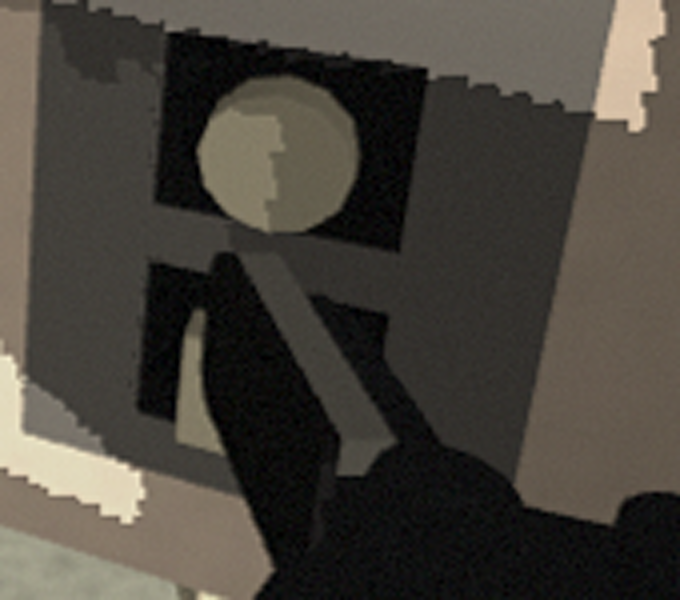

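Call:
{"op": "servo_tool", "data": {
  "plan": [
    [[0.0053, -0.0013, -0.0108, 0, 1], [0.0042, -0.001, -0.009, 0, 1], [0.0034, -0.0008, -0.0072, 0, 1], [0, 0, 0, 0, 1]]
  ]
}}

```text
time_s: 22.0
eef_pos: [0.5128, -0.1193, 0.1365]
eef_rot: [-0.001, 0.788, 0.615, -0.0]
wrist_force: [0.5, -0.1, -0.4]
opening: 1.0
```

```bash
python3 look.py C wrist; python3 -c "
from h import *
i=cv2.imread('pics/C_wrist.png');cv2.imwrite('pics/C_z.png',cv2.resize(i[200:350,350:520],(680,600),interpolation=2))"
```

```text
{'time_s': 22.0, 'eef_pos': [0.513, -0.119, 0.137], 'eef_rot': [-0.001, 0.788, 0.615, -0.0], 'wrist_force': [0.545, -0.051, -0.405], 'opening': 1.0}
```

View pics/C_z.png

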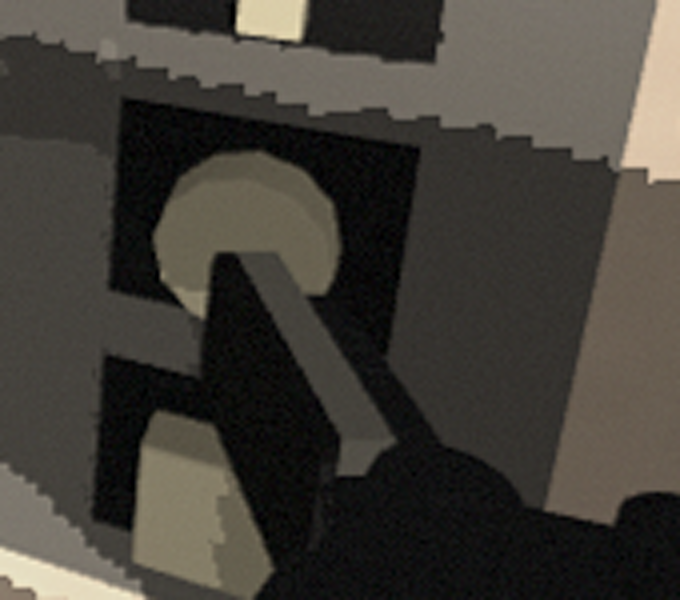

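Call:
{"op": "servo_tool", "data": {
  "plan": [
    [[0.0017, -0.0004, -0.0036, 0, 1], [0.0017, -0.0004, -0.0036, 0, 1], [0, 0, 0, 0, 1]]
  ]
}}

```text
time_s: 22.35
eef_pos: [0.5163, -0.1202, 0.13]
eef_rot: [-0.0, 0.789, 0.615, -0.0]
wrist_force: [-1.5, 0.8, 0.0]
opening: 0.997
```

Call:
{"op": "servo_tool", "data": {
  "plan": [
    [[0.0008, -0.0002, -0.0018, 0, 1], [0, 0, 0, 0, 1]]
  ]
}}

```text
time_s: 22.55
eef_pos: [0.5171, -0.1205, 0.1286]
eef_rot: [-0.0, 0.789, 0.615, -0.0]
wrist_force: [0.5, 0.4, -0.2]
opening: 1.0
```

Call:
{"op": "servo_tool", "data": {
  "plan": [
    [[0.0008, -0.0002, -0.0018, 0, 1], [0, 0, 0, 0, 1]]
  ]
}}

```text
time_s: 22.75
eef_pos: [0.5179, -0.1207, 0.1268]
eef_rot: [-0.0, 0.789, 0.615, -0.0]
wrist_force: [-0.2, -0.4, 0.2]
opening: 0.999
```

Call:
{"op": "servo_tool", "data": {
  "plan": [
    [[0.0008, -0.0002, -0.0018, 0, 1], [0, 0, 0, 0, 1]]
  ]
}}

```text
time_s: 22.95
eef_pos: [0.5189, -0.121, 0.1251]
eef_rot: [0.0, 0.789, 0.615, 0.0]
wrist_force: [-0.1, 0.4, 1.2]
opening: 0.998
```

Call:
{"op": "servo_tool", "data": {
  "plan": [
    [[0.0008, -0.0002, -0.0018, 0, 1], [0, 0, 0, 0, 1]]
  ]
}}

```text
time_s: 23.15
eef_pos: [0.5197, -0.1211, 0.1234]
eef_rot: [0.0, 0.789, 0.615, 0.0]
wrist_force: [-1.1, 0.9, 3.3]
opening: 1.001
```

Call:
{"op": "servo_tool", "data": {
  "plan": [
    [[0.0008, -0.0002, -0.0018, 0, 1], [0, 0, 0, 0, 1]]
  ]
}}

```text
time_s: 23.35
eef_pos: [0.5205, -0.1214, 0.1216]
eef_rot: [0.0, 0.789, 0.615, 0.0]
wrist_force: [-0.6, 0.3, 4.6]
opening: 0.998
```

```bash
python3 look.py D wrist; python3 -c "
from h import *
i=cv2.imread('pics/D_wrist.png');cv2.imwrite('pics/D_z.png',cv2.resize(i[200:350,350:520],(680,600),interpolation=2))"
```

```text
{'time_s': 23.35, 'eef_pos': [0.521, -0.121, 0.122], 'eef_rot': [0.0, 0.789, 0.615, 0.0], 'wrist_force': [-0.612, 0.289, 4.604], 'opening': 0.998}
```

View pics/D_z.png

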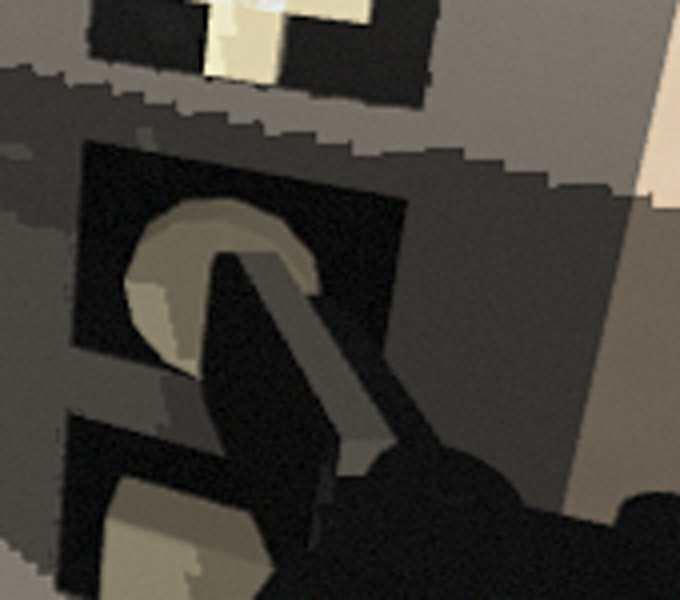

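Call:
{"op": "servo_tool", "data": {
  "plan": [
    [[0.0008, -0.0002, -0.0018, 0, 1], [0, 0, 0, 0, 1]]
  ]
}}

```text
time_s: 23.6
eef_pos: [0.5213, -0.1216, 0.1199]
eef_rot: [0.0, 0.789, 0.615, 0.0]
wrist_force: [-1.9, 0.8, 5.8]
opening: 1.002
```

Call:
{"op": "servo_tool", "data": {
  "plan": [
    [[0.0004, -0.0001, -0.0009, 0, 1], [0, 0, 0, 0, 1]]
  ]
}}

```text
time_s: 23.8
eef_pos: [0.5216, -0.1216, 0.1195]
eef_rot: [0.0, 0.788, 0.615, -0.0]
wrist_force: [-4.7, 0.6, 10.0]
opening: 1.002
```

Call:
{"op": "servo_tool", "data": {
  "plan": [
    [[0.0004, -0.0001, -0.0009, 0, 1], [0, 0, 0, 0, 1]]
  ]
}}

```text
time_s: 24.0
eef_pos: [0.5218, -0.1217, 0.1192]
eef_rot: [-0.0, 0.788, 0.615, -0.0]
wrist_force: [-8.6, 2.6, 15.5]
opening: 1.0
```

Round key bottomed: the force rose from 6 to 15 N over the last 0.7 mm. Retracting and moving to the bar key.

Call:
{"op": "servo_tool", "data": {
  "plan": [
    [[-0.0042, 0.001, 0.009, 0, 1], [-0.0063, 0.0016, 0.0135, 0, 1], [0.0053, 0.0214, 0, 0, 1], [0.0053, 0.0214, 0, 0, 1], [0.0053, 0.0213, 0, 0, 1], [0.0053, 0.0213, 0, 0, 1], [0, 0, 0, 0, 1], [0, 0, 0, 0, 1]]
  ]
}}

```text
time_s: 24.8
eef_pos: [0.5324, -0.0335, 0.14]
eef_rot: [-0.0, 0.788, 0.616, -0.0]
wrist_force: [-0.4, 0.1, -0.9]
opening: 1.0
```

```bash
python3 look.py E wrist,side; python3 -c "
from h import *
i=cv2.imread('pics/E_wrist.png');cv2.imwrite('pics/E_z.png',cv2.resize(i[180:330,350:520],(680,600),interpolation=2))
i=cv2.imread('pics/E_side.png');cv2.imwrite('pics/E_sz.png',cv2.resize(i[90:210,240:370],(650,600),interpolation=2))"
```

```text
{'time_s': 24.8, 'eef_pos': [0.532, -0.034, 0.14], 'eef_rot': [-0.0, 0.788, 0.616, -0.0], 'wrist_force': [-0.365, 0.091, -0.943], 'opening': 1.0}
```

View pics/E_z.png

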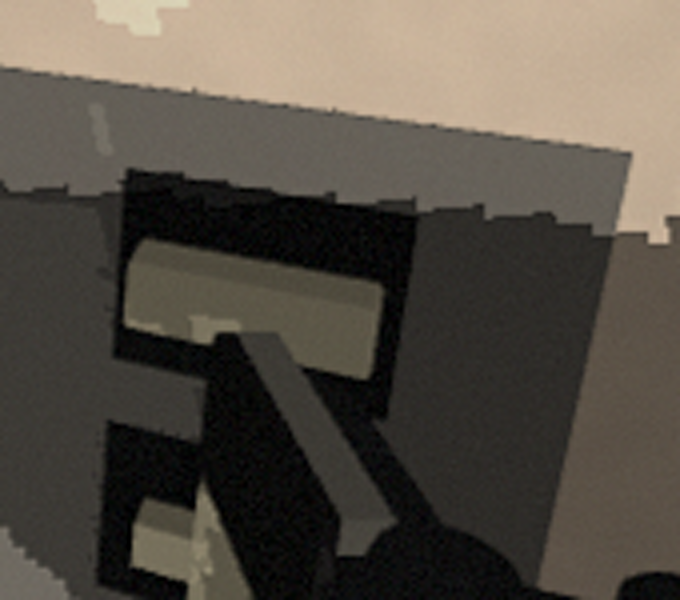

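View pics/E_sz.png

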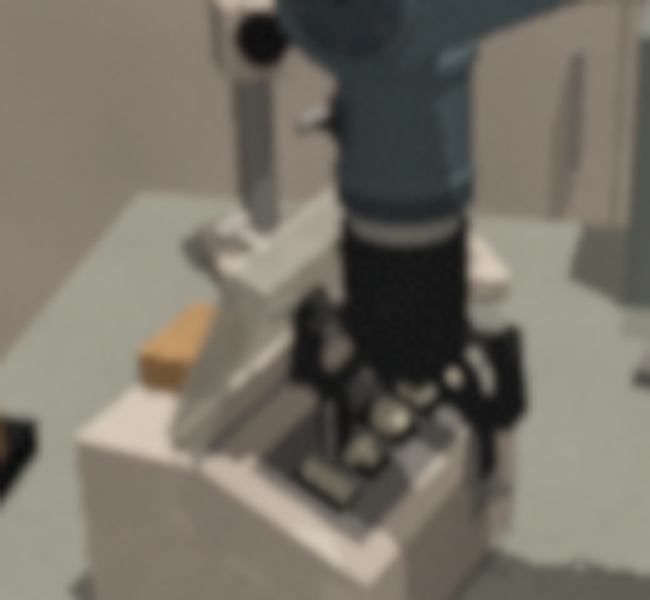

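Call:
{"op": "servo_tool", "data": {
  "plan": [
    [[0.0021, -0.0005, -0.0045, 0, 1], [0.0021, -0.0005, -0.0045, 0, 1], [0, 0, 0, 0, 1]]
  ]
}}

```text
time_s: 25.2
eef_pos: [0.5365, -0.0351, 0.1304]
eef_rot: [-0.001, 0.789, 0.615, -0.0]
wrist_force: [1.1, 0.6, -0.1]
opening: 1.0
```

Call:
{"op": "servo_tool", "data": {
  "plan": [
    [[0.0008, -0.0002, -0.0018, 0, 1], [0, 0, 0, 0, 1]]
  ]
}}

```text
time_s: 25.4
eef_pos: [0.5375, -0.035, 0.1293]
eef_rot: [-0.0, 0.789, 0.615, -0.0]
wrist_force: [0.1, -0.2, 0.6]
opening: 0.998
```

Call:
{"op": "servo_tool", "data": {
  "plan": [
    [[0.0008, -0.0002, -0.0018, 0, 1], [0, 0, 0, 0, 1]]
  ]
}}

```text
time_s: 25.6
eef_pos: [0.5384, -0.0351, 0.1276]
eef_rot: [-0.0, 0.789, 0.615, -0.0]
wrist_force: [-0.4, 0.3, -0.1]
opening: 0.997
```

Call:
{"op": "servo_tool", "data": {
  "plan": [
    [[0.0008, -0.0002, -0.0018, 0, 1], [0, 0, 0, 0, 1]]
  ]
}}

```text
time_s: 25.8
eef_pos: [0.5392, -0.0352, 0.1258]
eef_rot: [-0.0, 0.789, 0.615, -0.0]
wrist_force: [-0.4, -0.1, 0.6]
opening: 0.995
```

Call:
{"op": "servo_tool", "data": {
  "plan": [
    [[0.0008, -0.0002, -0.0018, 0, 1], [0, 0, 0, 0, 1]]
  ]
}}

```text
time_s: 26.0
eef_pos: [0.54, -0.0355, 0.124]
eef_rot: [-0.0, 0.789, 0.615, -0.0]
wrist_force: [-0.3, 0.4, 0.3]
opening: 0.997
```

```bash
python3 look.py F wrist; python3 -c "
from h import *
i=cv2.imread('pics/F_wrist.png');cv2.imwrite('pics/F_z.png',cv2.resize(i[180:330,350:520],(680,600),interpolation=2))"
```

```text
{'time_s': 26.0, 'eef_pos': [0.54, -0.035, 0.124], 'eef_rot': [-0.0, 0.789, 0.615, -0.0], 'wrist_force': [-0.313, 0.447, 0.298], 'opening': 0.997}
```

View pics/F_z.png

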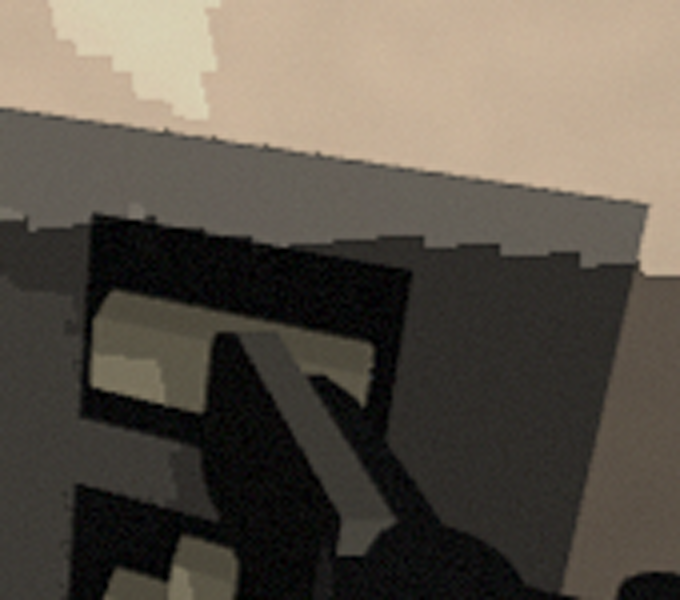

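Well over the bar cap. Continuing.

Call:
{"op": "servo_tool", "data": {
  "plan": [
    [[0.0008, -0.0002, -0.0018, 0, 1], [0, 0, 0, 0, 1]]
  ]
}}

```text
time_s: 26.25
eef_pos: [0.5409, -0.0357, 0.1224]
eef_rot: [-0.0, 0.789, 0.615, 0.0]
wrist_force: [-1.6, -1.0, 2.5]
opening: 1.001
```

Call:
{"op": "servo_tool", "data": {
  "plan": [
    [[0.0008, -0.0002, -0.0018, 0, 1], [0, 0, 0, 0, 1]]
  ]
}}

```text
time_s: 26.45
eef_pos: [0.5417, -0.0359, 0.1207]
eef_rot: [0.0, 0.789, 0.615, 0.0]
wrist_force: [-1.7, 0.7, 3.6]
opening: 1.003
```

Call:
{"op": "servo_tool", "data": {
  "plan": [
    [[0.0008, -0.0002, -0.0018, 0, 1], [0, 0, 0, 0, 1]]
  ]
}}

```text
time_s: 26.65
eef_pos: [0.5426, -0.0361, 0.1189]
eef_rot: [0.0, 0.789, 0.615, 0.0]
wrist_force: [-2.3, 1.2, 5.5]
opening: 1.0
```

Call:
{"op": "servo_tool", "data": {
  "plan": [
    [[0.0008, -0.0002, -0.0018, 0, 1], [0, 0, 0, 0, 1]]
  ]
}}

```text
time_s: 26.85
eef_pos: [0.5432, -0.0362, 0.1178]
eef_rot: [-0.0, 0.788, 0.615, -0.0]
wrist_force: [-7.6, 2.6, 11.2]
opening: 0.999
```

Bar key bottomed (the force jumped to 13.7 N and motion stalled). On to the square key.

Call:
{"op": "servo_tool", "data": {
  "plan": [
    [[-0.0042, 0.001, 0.009, 0, 1], [-0.0063, 0.0016, 0.0135, 0, 1], [-0.0064, -0.0256, 0, 0, 1], [-0.0064, -0.0256, 0, 0, 1], [-0.0064, -0.0256, 0, 0, 1], [-0.0064, -0.0256, 0, 0, 1], [-0.0062, -0.0257, 0, 0, 1], [0, 0, 0, 0, 1]]
  ]
}}

```text
time_s: 27.65
eef_pos: [0.5005, -0.1645, 0.1394]
eef_rot: [0.001, 0.79, 0.614, -0.0]
wrist_force: [0.1, 0.9, -0.3]
opening: 0.997
```

Call:
{"op": "servo_tool", "data": {
  "plan": [
    [[0.0021, -0.0005, -0.0045, 0, 1], [0.0017, -0.0004, -0.0036, 0, 1], [0, 0, 0, 0, 1]]
  ]
}}

```text
time_s: 27.95
eef_pos: [0.5046, -0.1615, 0.1304]
eef_rot: [-0.001, 0.788, 0.615, -0.0]
wrist_force: [-0.2, 0.2, 0.3]
opening: 0.998
```

```bash
python3 look.py G wrist,side; python3 -c "
from h import *
i=cv2.imread('pics/G_wrist.png');cv2.imwrite('pics/G_z.png',cv2.resize(i[180:330,350:520],(680,600),interpolation=2))
i=cv2.imread('pics/G_side.png');cv2.imwrite('pics/G_sz.png',cv2.resize(i[90:210,240:370],(650,600),interpolation=2))"
```

```text
{'time_s': 27.95, 'eef_pos': [0.505, -0.162, 0.13], 'eef_rot': [-0.001, 0.788, 0.615, -0.0], 'wrist_force': [-0.228, 0.17, 0.287], 'opening': 0.998}
```

View pics/G_z.png

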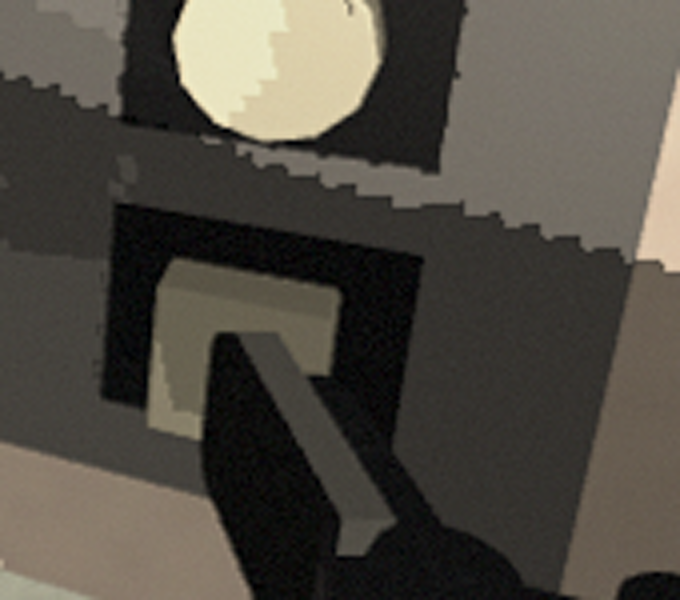

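View pics/G_sz.png

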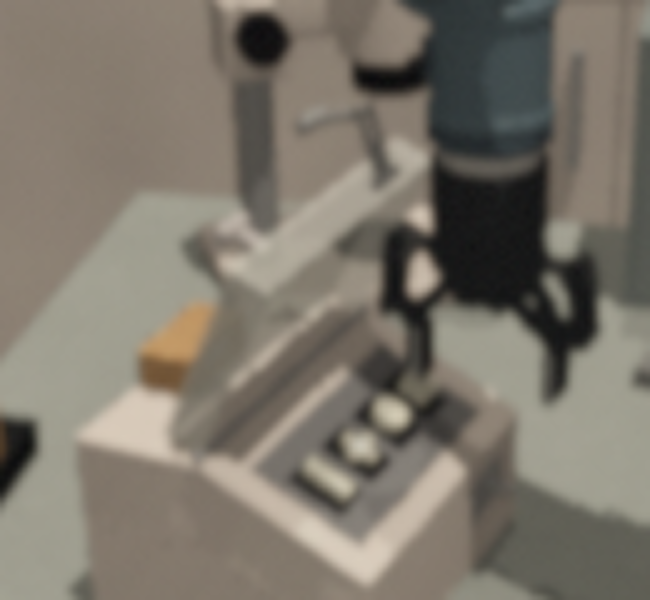

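Call:
{"op": "servo_tool", "data": {
  "plan": [
    [[0.0008, -0.0008, -0.0018, 0, 1], [0, 0, 0, 0, 1]]
  ]
}}

```text
time_s: 28.25
eef_pos: [0.5057, -0.1632, 0.1295]
eef_rot: [-0.0, 0.788, 0.615, -0.0]
wrist_force: [0.0, -0.3, 0.3]
opening: 0.997
```

Call:
{"op": "servo_tool", "data": {
  "plan": [
    [[0.0008, -0.0002, -0.0018, 0, 1], [0, 0, 0, 0, 1]]
  ]
}}

```text
time_s: 28.45
eef_pos: [0.5063, -0.1636, 0.1276]
eef_rot: [-0.0, 0.789, 0.615, -0.0]
wrist_force: [0.3, -0.8, 1.4]
opening: 1.0
```

Call:
{"op": "servo_tool", "data": {
  "plan": [
    [[0.0008, -0.0002, -0.0018, 0, 1], [0, 0, 0, 0, 1]]
  ]
}}

```text
time_s: 28.65
eef_pos: [0.5072, -0.1639, 0.126]
eef_rot: [0.0, 0.789, 0.615, 0.0]
wrist_force: [-1.5, 0.7, 3.3]
opening: 0.998
```

Call:
{"op": "servo_tool", "data": {
  "plan": [
    [[0.0008, -0.0002, -0.0018, 0, 1], [0, 0, 0, 0, 1]]
  ]
}}

```text
time_s: 28.85
eef_pos: [0.5081, -0.1641, 0.1243]
eef_rot: [0.0, 0.789, 0.615, 0.0]
wrist_force: [-1.3, 1.1, 3.9]
opening: 0.996
```

Call:
{"op": "servo_tool", "data": {
  "plan": [
    [[0.0008, -0.0002, -0.0018, 0, 1], [0, 0, 0, 0, 1]]
  ]
}}

```text
time_s: 29.05
eef_pos: [0.5089, -0.1644, 0.1225]
eef_rot: [0.0, 0.789, 0.615, 0.0]
wrist_force: [-2.7, 1.7, 4.6]
opening: 1.002
```

Call:
{"op": "servo_tool", "data": {
  "plan": [
    [[0.0004, -0.0001, -0.0009, 0, 1], [0, 0, 0, 0, 1]]
  ]
}}

```text
time_s: 29.25
eef_pos: [0.5093, -0.1644, 0.1217]
eef_rot: [0.0, 0.788, 0.615, 0.0]
wrist_force: [-2.8, 2.1, 6.0]
opening: 1.001
```

Call:
{"op": "servo_tool", "data": {
  "plan": [
    [[0.0004, -0.0001, -0.0009, 0, 1], [0, 0, 0, 0, 1]]
  ]
}}

```text
time_s: 29.45
eef_pos: [0.5096, -0.1645, 0.1211]
eef_rot: [0.0, 0.788, 0.615, -0.0]
wrist_force: [-3.7, 1.0, 7.0]
opening: 1.001
```

Call:
{"op": "servo_tool", "data": {
  "plan": [
    [[0.0004, -0.0001, -0.0009, 0, 1], [0, 0, 0, 0, 1]]
  ]
}}

```text
time_s: 29.65
eef_pos: [0.5098, -0.1646, 0.1209]
eef_rot: [-0.0, 0.788, 0.615, -0.0]
wrist_force: [-7.8, 3.4, 14.6]
opening: 1.001
```

Square key bottomed. Retracting well clear.

Call:
{"op": "servo_tool", "data": {
  "plan": [
    [[-0.0042, 0.001, 0.009, 0, 1], [-0.0084, 0.002, 0.018, 0, 1], [-0.02, 0.004, 0.02, 0, 1], [-0.03, 0.007, 0.03, 0, 1], [-0.03, 0.007, 0.04, 0, 1], [-0.03, 0.007, 0.04, 0, 1], [0, 0, 0, 0, 1], [0, 0, 0, 0, 1]]
  ]
}}

```text
time_s: 30.45
eef_pos: [0.3882, -0.1371, 0.277]
eef_rot: [0.002, 0.789, 0.615, 0.001]
wrist_force: [-0.4, 0.1, 0.1]
opening: 1.001
```

```bash
python3 look.py H wrist,side,top; python3 -c "
from h import *
ov('H','side',[1.5,1.6],(240,90,370,210),5)"
```

```text
{'time_s': 30.45, 'eef_pos': [0.388, -0.137, 0.277], 'eef_rot': [0.002, 0.789, 0.615, 0.001], 'wrist_force': [-0.355, 0.144, 0.099], 'opening': 1.001}
```

View pics/ov_H_side.png

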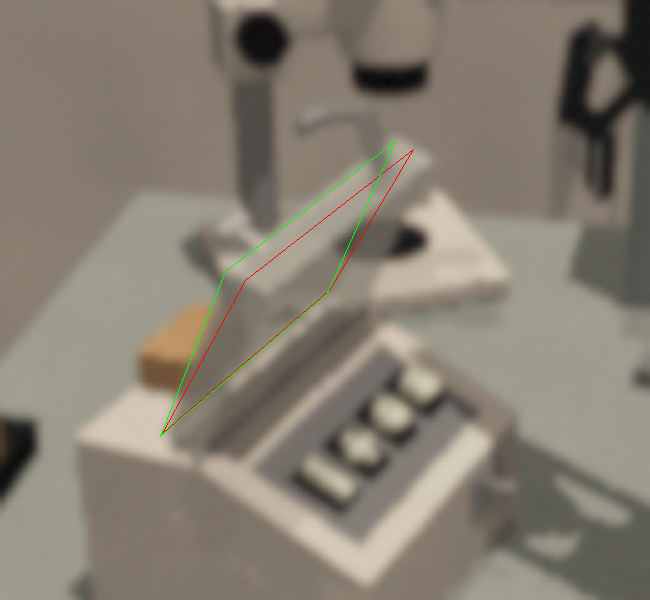

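View pics/H_wrist.png

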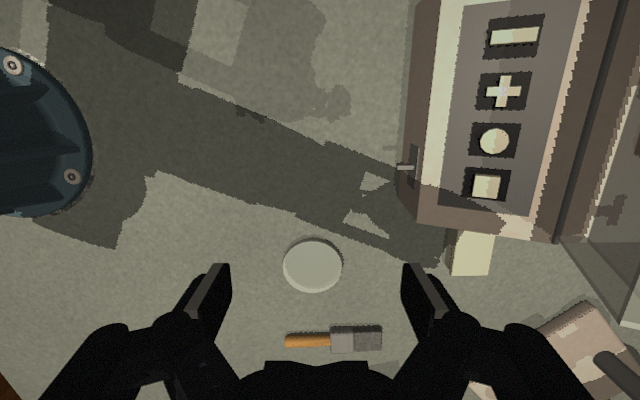

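View pics/H_top.png

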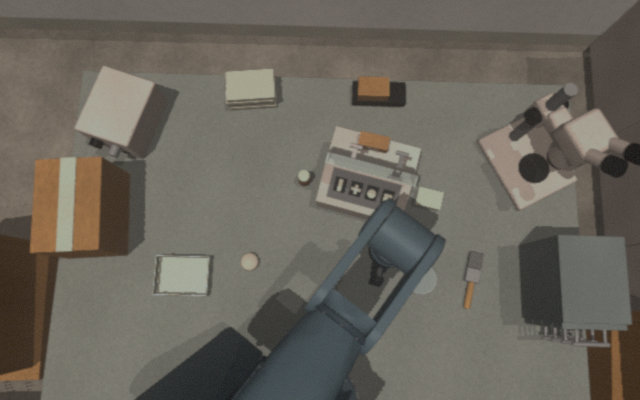

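The side view shows the guard at about 1.6 with the hasp standing clear. The wrist view shows all four keys up and the gripper free of everything. In the top view the bystanders are where they were: vial (304,177), slide box (374,142), specimen box (429,199). I'm handing the job in.

```bash
python3 -c "
from bench import *
print(hand_in())"
```

```text
the job is handed in; nothing more can be done
None
```

The job is handed in. By my checks every step was met, but no verdict was reported.

- **Hasp:** I swung it to about 1.86 rad with the guard shut. On the first try the grip was too tight and the guard lifted to about 0.15 rad (0.2 is the limit) with the hasp at about 0.5 rad. That lift is read off the pictures and was the closest call of the run. I let go, pressed the guard shut and swung the hasp the rest of the way with a light grip.
- **Guard:** I raised it to its stop. The handle slipped out of the fingers right at the end, but the pictures put the guard at about 1.6 rad both then and after the keys.
- **Keys:** The tool can't tilt, so I used the rear finger of the open gripper, moving along the panel's slanting normal. Round, bar and square each reached the bottom in that order. I felt it as a sharp rise from about 6 N to a peak of 13–18 N, well under the 30 N limit. The cross key was never touched.
- **Last checks:** At 30.5 s the guard stood open and the hasp was clear. All four keys looked up and the wrist force was near zero, with the gripper touching nothing. The bystanders I compared (vial, slide box, specimen box) matched the first top picture. I did not measure the others, and the arm partly hid the petri dish in the last one.

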